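Load the drying basket and let it down on the winch

TASK

Lay every circuit board from the mat flat in the raised basket of the drying station, heat sinks up and none on top of another. Then lift the winch pawl and keep it lifted so that the crank turns back slowly under the load, without being forced, until the basket is fully down, and let the pawl drop back. Last, swing the timer lever to its stop and let it return; leave the spool, multimeter and jar where they are.

Things in the scene. Friction and masses are not known exactly. Their poses are not given: they have to be found in the camera images.
- station: fixed drying station: open aluminium well 260 x 190 mm (x by y), 100 mm high. Origin on the bench under the middle of the well; x points away from the robot, z up. Winch post: grey upright plate at y = -122, x = -40 to 110, up to 231 mm above the bench; on its outer (-y) side a ratchet wheel of 46 mm radius, axis along y at x = 0, z = 160 mm
- basket_floor (a point): steel basket hung over the well on the winch's rack; this point is the middle of the upper face of its flat floor. Inside 222 x 152 mm (its x by y), rim only 11 mm above the floor; axes parallel to the station's. Wound up, the floor is 129 mm above the bench; fully down 36 mm, inside the well. It only goes straight up and down
- crank (a joint): winch crank angle in rad: 0 wound up as at the start, held by the pawl; grows as the basket goes down, 40 mm per rad, to the bottom stop at 2.316. With the pawl lifted it turns back by itself under the weight, damped (about 0.1 to 0.2 rad/s); with the pawl down it stops at the next of 16 teeth. It winds up past 0 only to -0.1
- crank_grip (a point): middle of the black crank handle, 20 mm thick and 55 mm long, parallel to the wheel's axis, 75 mm from it, on the -y side of the wheel. On the way down it sweeps below the axis, from the +x side under to the -x side
- pawl (a joint): angle of the sprung winch pawl in rad: 0 down in the teeth, grows as it is lifted, to 0.5. The wheel is free above about 0.15; use 0.25 to 0.4 to be sure. Lifting needs 2 to 5 N at the bar; the spring drops it back when let go. At rest on top of a tooth it may read up to 0.15
- pawl_bar (a point): middle of the black pawl-lifting bar: 13 mm thick, parallel to the station's y, free for 25 mm either way, 225 mm above the bench when down; then at x -55, y -178 mm in the station's frame. The pivot (axis along y) lies 125 mm towards the station's +x, 215 mm above the bench, so the bar rises on an arc, 37 mm for 0.3 rad. Pinch it from above, fingers closing along the station's x
- timer: fixed white timer box 110 x 70 x 55 mm to the right of the station. Origin under its middle on the bench; its lever swings towards its +x, away from the robot
- lever (a joint): angle in rad of the sprung timer lever: 0 at rest, leaning towards the box's -x; 0.9 at its stop, leaning as far towards +x. Pushing at the knob takes 1 to 4 N; the spring brings it back in about half a second when let go
- lever_knob (a point): centre of the lever's black ball knob, 32 mm in diameter, 120 mm from the pivot, which lies in the middle of the box, 55 mm above the bench; the knob is 163 mm above the bench at rest and at the stop, 175 half-way
- mat: thin black bench mat, 270 x 270 x 3 mm, fixed, where the boards lie; origin under its middle
- board1_center (a point): circuit board 85 x 55 x 3 mm (its x by y) carrying an aluminium fin heat sink 44 x 30 mm (x by y), whole height 40 mm; this point is its centre, 20 mm above its underside; z is up through the heat sink. 0.08 to 0.16 kg. Grip the heat sink, across its 30 or 44 mm, near its top. Between two and four such boards are there; absent ones give no reading
- board2_center (a point): circuit board 85 x 55 x 3 mm (its x by y) carrying an aluminium fin heat sink 44 x 30 mm (x by y), whole height 40 mm; this point is its centre, 20 mm above its underside; z is up through the heat sink. 0.08 to 0.16 kg. Grip the heat sink, across its 30 or 44 mm, near its top. Between two and four such boards are there; absent ones give no reading
- board3_center (a point): circuit board 85 x 55 x 3 mm (its x by y) carrying an aluminium fin heat sink 44 x 30 mm (x by y), whole height 40 mm; this point is its centre, 20 mm above its underside; z is up through the heat sink. 0.08 to 0.16 kg. Grip the heat sink, across its 30 or 44 mm, near its top. Between two and four such boards are there; absent ones give no reading
- board4_center (a point): circuit board 85 x 55 x 3 mm (its x by y) carrying an aluminium fin heat sink 44 x 30 mm (x by y), whole height 40 mm; this point is its centre, 20 mm above its underside; z is up through the heat sink. 0.08 to 0.16 kg. Grip the heat sink, across its 30 or 44 mm, near its top. Between two and four such boards are there; absent ones give no reading
- spool: bystander: blue solder spool, 64 mm wide, 46 mm high, origin under its middle
- meter: bystander: red multimeter lying flat, 75 x 150 x 34 mm, origin under its middle
- jar: bystander: small amber flux jar, 52 mm wide, 50 mm high, origin under its middle
Mind the look-alikes: they are no part of the job. Leave any pink or red look-alike of the part that bears board1_center alone.

How it is judged:
By the outcome, as a careful person would: the job done as asked, in the order asked, and still so for the second after the job is handed in, with the robot touching nothing.
Of board1, board2, board3, board4 only 2 to 4 are there at a start; the rules pass over those that are not, and their reading is None.
At some moment in a run one of board1, board2, board3, board4 may be knocked a few centimetres aside while the robot is not near it.
Once in a run the grip may slacken for a moment while it holds something.
It also fails if it takes over 210 s, if anything falls off the work surface, if the arm or the gripper's body presses on something with over 40 N, if the wrist force passes 120 N, or if a joint passes its speed limit or range.

ROBOT

A 7-joint arm with a two-finger parallel gripper is mounted at the origin on the work surface. World frame = base frame: x ahead of the robot, y to its left, z up, the work surface at z = 0. Lengths are in mm, angles in degrees, forces in N, time in s.
With the tool pointing down it reaches from about 425 to 875 mm from the base axis. Payload 4.7 kg.
Tool frame: the origin (TCP) lies at the very end of the fingers, on their centre line; the grasp point (between the pads) lies 19 mm behind it; y points along the fingers, x is the direction in which the jaws open and shut, and the axes are right-handed (so a half turn about y gives the same grasp; the last joint's range is limited). The gripper opens to 85 mm and grips with 20 to 120 N. Pads are 22 mm wide; open, the fingers measure 114 mm over their backs; the gripper's body (76 mm by 85 mm) begins 54 mm behind the grasp point. The pads swing forward as they close: fully open they stand 13 mm farther back than shut.
Start: joints at [-63.478, 18.392, -4.016, 83.108, 1.295, 78.541, -3.26], TCP at [282.053, 585.637, 231.349] pointing down, gripper open.
Joint ranges: [-163.93, 163.93], [-17.29, 119.83], [-79.2, 71.16], [3.27, 140.29], [-89.18, 269.18], [5.43, 117.66], [-154.24, 154.24]. Speed limits (degrees/s): [147.25, 147.25, 180, 180, 180, 180, 180].

INTERFACE

Orientations are given as a 3x3 rotation matrix whose columns are the frame's x, y, z axes.
In Python, from workcell import manip gives the robot as it stands.
- The arm moves only by the tool servo_tool, never from a script. Its arguments are lists of equal length, an entry for each row: "dr": the turn, a rotation vector about the tool's x, y, z in degrees, a list of three; "travel": the shift along the tool's x, y, z in cm, a list of three; "claw": the closure, from -1 (fully open) to 1 (shut). In form: {"dr": [[ax, ay, az], ...], "travel": [[dx, dy, dz], ...], "claw": [claw, ...]}. A call has 1 to 8 rows; each row is the pose to reach, as a shift and turn from the pose commanded when the call began, along the tool's axes at that moment; what a row does not reach only later rows make up. A row lasts 1/12 s, in which the tool goes at most 41.7 mm and 7.16 degrees, less where a joint would pass 70% of its speed; a pose out of reach is approached as far as the arm can. A call with a gripper value outside its range is refused whole. The fingers move at their own pace and stop on an object; the grip force is fixed at half the most. Time passes only in rows, so rows that repeat a pose let the fingers close. It gives the time, the measured TCP pose, the force and the opening at its end, in the units of the state.
- manip.get_obs(): the state, without advancing time (a new reading comes with each control period).
- manip.grab_frame(name): name is "scene" or "side" or "wrist"; returns a dict with "pixels" (480x640x3 uint8, red, green, blue), "range_z" (480x640 float32, mm along the optical axis (not along the pixel's ray), 0 where there is no reading), "intrinsics" (3x3 intrinsics, pixels), "extrinsics" (4x4, takes a point from camera to world coordinates). Camera axes: x right, y down, z forward; pixel columns grow to the right and rows downward; lengths in mm; the calibration is good to about 2 mm. A picture is of the moment at which its call begins.
- manip.close_job(): hands the job in, once; it reports no verdict.
The state is a dict: "clock": time; "joint_positions": joint angles; "joint_vel": joint speeds; "tau": joint torques, N m; "tcp_pos": TCP position; "tcp_rot": TCP orientation; "ft_force": force on the tool from outside, world axes, zero at the start; "wrist_torque": the same for the moment, N m; "width": finger opening in mm.
Only numpy, scipy, OpenCV 4.12 (cv2) and the standard library are available. Lean on these libraries where they do the work, as an engineer would, in place of code of your own. Each camera call takes 0.05 s, during which the arm holds its last target. There are 200 camera calls.

## Working session

There is one attempt and no reset: what is moved stays moved. The work goes in short steps, Python scripts to look and compute and a tool call to move; the robot and the scene stay as the last step left them, time stands still between calls to the robot, and variables do not carry over. Pictures are saved under pics/ and viewed, about 12 in all and at most 16, crops included, and the job is handed in when it is done.

Besides the shell and the picture viewer there is one more tool, called after ">>>" by a JSON object that holds its "api" and its "payload", one argument or row to a line. servo_tool: Moves the arm, as the interface text tells. Its arguments: {"type":"object","properties":{"dr":{"type":"array","items":{"type":"array","items":{"type":"number"}}},"travel":{"type":"array","items":{"type":"array","items":{"type":"number"}}},"claw":{"type":"array","items":{"type":"number"}}},"required":["dr","travel","claw"]}

```bash
ls; mkdir -p pics
cat > h.py <<'E'
import numpy as np,cv2
from workcell import manip
def shot(n,f=None):
    d=manip.grab_frame(n)
    if f: cv2.imwrite('pics/'+f,d['pixels'][:,:,::-1])
    np.savez('last_%s.npz'%n,**d); return d
def pts(d):
    z=d['range_z'];v,u=np.mgrid[:480,:640];K=d['intrinsics']
    p=np.stack([(u-K[0,2])/K[0,0]*z,(v-K[1,2])/K[1,1]*z,z,np.ones_like(z)],-1)
    w=(p@d['extrinsics'].T)[...,:3]; w[z==0]=np.nan; return w
E
python3 - <<'E'
from h import *
np.set_printoptions(precision=2,suppress=True)
print(manip.get_obs())
for n in('scene','side'):
    d=shot(n,n+'1.png');print(d['intrinsics'],d['extrinsics'])
E
```

```text
pics
{'clock': 0.0, 'joint_positions': array([-63.48,  18.44,  -4.01,  83.18,   1.29,  78.54,  -3.26]), 'joint_vel': array([ 0.  , -0.05, -0.01,  0.08, -0.04, -0.02, -0.02]), 'tau': array([  0.  , -49.36,  -0.38, -31.43,   0.01,   0.01,   0.  ]), 'tcp_pos': array([281.84, 585.1 , 230.23]), 'tcp_rot': array([[ 0.43, -0.  , -0.9 ],
       [ 0.9 , -0.  ,  0.43],
       [-0.  , -1.  , -0.  ]]), 'ft_force': array([-0.12, -0.78, -0.05]), 'wrist_torque': array([-0.01,  0.01,  0.02]), 'width': 85.76145520453144}
[[519.32   0.   317.11]
 [  0.   519.32 233.9 ]
 [  0.     0.     1.  ]] [[  -0.3     0.7    -0.65 1279.08]
 [   0.95    0.23   -0.19  324.24]
 [   0.02   -0.67   -0.74 1060.93]
 [   0.      0.      0.      1.  ]]
[[475.63   0.   314.2 ]
 [  0.   475.63 246.75]
 [  0.     0.     1.  ]] [[   0.95   -0.17    0.26  143.89]
 [  -0.31   -0.5     0.81 -918.69]
 [  -0.     -0.85   -0.53  826.7 ]
 [   0.      0.      0.      1.  ]]
```

View pics/scene1.png

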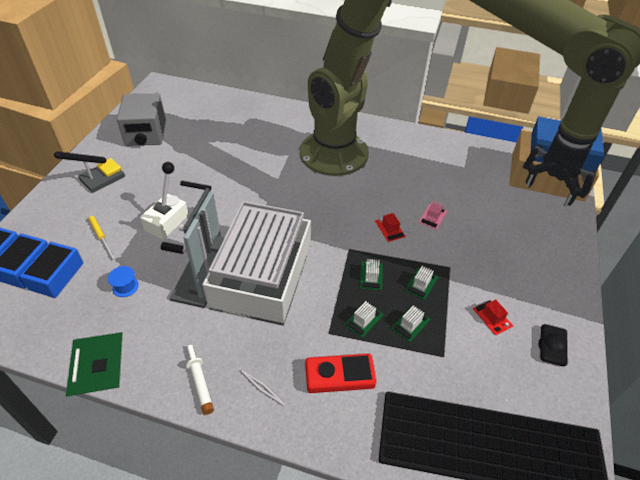

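View pics/side1.png

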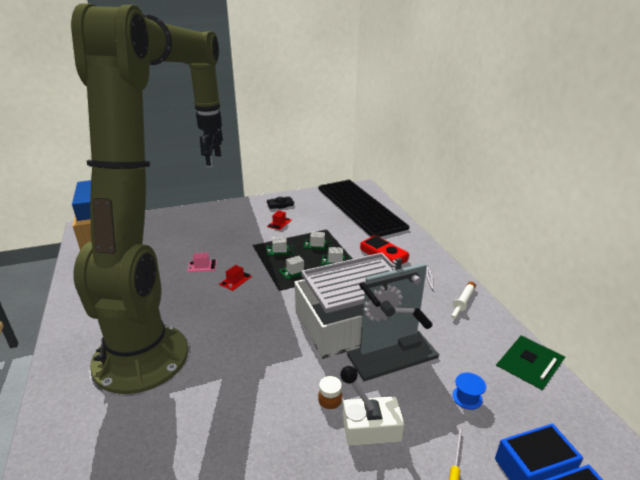

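The scene view shows four boards with white sinks on green boards on the black mat, at about (372,272), (423,280), (365,317) and (411,320). The red and pink look-alikes at (390,227), (434,214) and (493,315) are off the mat and I leave them alone. The station is at (255,260), the timer at (165,212) and the lever knob at (168,168). In the side view the pawl bar is near (425,318) or (375,295), and the jar is at (330,390).

Run:
```python
from h import *
np.set_printoptions(precision=1,suppress=True)
for n in('scene','side'):
    d=dict(np.load('last_%s.npz'%n));w=pts(d);im=d['pixels'];hsv=cv2.cvtColor(im,cv2.COLOR_RGB2HSV).astype(int)
    H,S,V=hsv[...,0],hsv[...,1],hsv[...,2];z=w[...,2];x=w[...,0];y=w[...,1]
    print(n)
    def comps(m,name,amin=15,rect=True):
        k,l,st,c=cv2.connectedComponentsWithStats(m.astype(np.uint8))
        for i in range(1,k):
            if st[i,4]<amin: continue
            q=w[l==i];r=cv2.minAreaRect(q[:,:2].astype(np.float32));b=cv2.boxPoints(r)
            e=[(np.linalg.norm(b[j+1]-b[j]),np.degrees(np.arctan2(*(b[j+1]-b[j])[::-1]))%180) for j in(0,1)]
            print(name,st[i,4],'px',c[i],'c',np.array(r[0]),'med',np.median(q,0),'z',np.percentile(q[:,2],[5,95]),np.array(e).ravel())
    comps((z>34)&(z<48)&(S<60)&(x>350)&(y>0)&(y<420),'sink')
    comps((H>40)&(H<85)&(S>80)&(z<15),'green',60)
    comps((V<50)&(z<8)&(z>-3)&(x>300)&(x<700),'mat',800)
    comps((z>95)&(z<106)&(x<1000)&(y>-400)&(y<300)&(x>250),'rim',20)
    comps((z>125)&(z<147)&(x<1000)&(y>-400)&(y<300)&(x>250),'bask',20)
    comps((z>150)&(V<70)&(x<1000)&(y>-500)&(y<100)&(x>250),'dark',15)
    comps((z>50)&(z<60)&(S<60)&(V>120)&(y<0)&(x>250),'timer',40)
    comps((z>180)&(z<236)&(x<1000)&(y>-500)&(y<100)&(x>250),'hi',15)
```

```text
scene
sink 24 px [299.9 234.5] c [406.1  22.6] med [405.   22.3  40.1] z [34.9 47.1] [  7.8 179.5  17.6  89.5]
sink 33 px [306.2 248. ] c [445.5  53.5] med [445.8  52.5  42.5] z [35.5 47.6] [ 2.5 94.1 86.2  4.1]
sink 16 px [367.1 266.5] c [454.5 217.5] med [459.6 217.8  43.1] z [36.1 45.7] [  2.  100.9  42.7  10.9]
sink 18 px [369.3 266.2] c [452.4 222.7] med [451.1 222.5  43.4] z [36.6 45.6] [  2.2 101.3  44.3  11.3]
sink 21 px [371.5 267.1] c [452.  228.3] med [452.2 228.4  42.5] z [34.7 44.6] [  2.4 101.5  45.6  11.5]
sink 19 px [373.8 267.6] c [452.3 233.5] med [458.4 235.4  41.7] z [35.4 47. ] [  2.2 103.1  42.   13.1]
sink 16 px [375.9 267.5] c [449.6 238.2] med [454.1 239.8  43.1] z [38.6 45.7] [  1.9 102.9  45.8  12.9]
sink 17 px [378.1 267.1] c [450.1 245.1] med [450.7 244.2  43. ] z [38.8 45.9] [  2.5 101.5  44.7  11.5]
sink 62 px [292.7 287.8] c [571.6  61.1] med [578.7  61.4  39.8] z [35.  47.4] [  1.7  93.8 147.9   3.8]
sink 138 px [423.9 274.6] c [434.8 358.7] med [436.7 358.6  42. ] z [34.8 45.6] [ 48.2 164.7  30.6  74.7]
sink 218 px [365.  310.9] c [586.5 244.2] med [
[... 5018 characters left out ...]
.2] [ 7.4 92.5 13.8  2.5]
dark 618 px [383.9 291.4] c [ 545.8 -176.4] med [ 536.7 -181.2  222.2] z [159.1 231.3] [ 72.2 119.8 169.7  29.8]
dark 235 px [348.8 374. ] c [ 392.7 -351.1] med [ 390.8 -354.5  172. ] z [159.2 178.8] [ 29.6 159.2  26.3  69.2]
timer 188 px [613.7 264. ] c [1316.9  -93.4] med [1317.   -97.4   55. ] z [50.7 59.5] [ 13.4 179.8 186.4  89.8]
timer 141 px [330.5 384.5] c [ 388.1 -265.3] med [ 389.6 -265.9   50.7] z [50.1 52.8] [ 42.9 140.5  42.3  50.5]
timer 1317 px [373.3 413.7] c [ 444.6 -359.5] med [ 438.6 -367.1   55.1] z [51.9 58.8] [109.9 166.8  72.4  76.8]
hi 1529 px [392.8 281.6] c [ 559.2 -175.8] med [ 564.2 -170.5  222.9] z [184.1 231.7] [ 75.2 115.  188.7  25. ]
```

```bash
cat > plan.py <<'E'
# usage: plan.py x y z yaw [x y z yaw ...] : travel/dr for a call starting at the commanded pose in cmd.json; last pose is stored
import sys,json,numpy as np
c=json.load(open('cmd.json')); a=list(map(float,sys.argv[1:]))
t=np.radians(c[3]);X=np.array([np.cos(t),np.sin(t)]);Z=np.array([-np.sin(t),np.cos(t)])
for i in range(0,len(a),4):
    p=np.array(a[i:i+4]);d=p[:2]-c[:2]
    print('dr [0,%.1f,0] travel [%.2f,%.2f,%.2f]'%(c[3]-p[3],d@X/10,(c[2]-p[2])/10,d@Z/10), 'dist %.0f'%np.hypot(*d))
json.dump(list(p),open('cmd.json','w'))
E
cat > look.py <<'E'
from h import *
np.set_printoptions(precision=1,suppress=True)
def look(n='scene',f=None):
    d=shot(n,f);w=pts(d);hsv=cv2.cvtColor(d['pixels'],cv2.COLOR_RGB2HSV).astype(int)
    g=((hsv[...,0]>40)&(hsv[...,0]<85)&(hsv[...,1]>80)&(w[...,1]>-200)&(w[...,0]<720)).astype(np.uint8)
    k,l,st,c=cv2.connectedComponentsWithStats(g)
    for i in range(1,k):
        if st[i,4]<40: continue
        q=w[l==i];r=cv2.minAreaRect(q[:,:2].astype(np.float32));b=cv2.boxPoints(r)
        s=max(b[1]-b[0],b[2]-b[1],key=np.linalg.norm)
        print('green',st[i,4],'px',c[i],'xy',np.array(r[0]),'size',np.array(r[1]),'ang',np.degrees(np.arctan2(s[1],s[0]))%180,'z',np.percentile(q[:,2],[10,90]))
    return d,w
def st():
    o=manip.get_obs();R=o['tcp_rot']
    print('t',o['clock'],'tcp',o['tcp_pos'],'yaw',np.degrees(np.arctan2(R[1,0],R[0,0])),'w',o['width'],'F',o['ft_force'],'j',o['joint_positions'])
if __name__=='__main__':
    import sys
    st();look('scene',sys.argv[1] if len(sys.argv)>1 else None)
E
python3 - <<'E'
import json
from h import *
R=manip.get_obs()['tcp_rot'];json.dump([282.05,585.64,231.35,float(np.degrees(np.arctan2(R[1,0],R[0,0])))],open('cmd.json','w'));print(open('cmd.json').read())
E
python3 plan.py 436 358 110 75.5
```

```text
[282.05, 585.64, 231.35, 64.28523891356741]
dr [0,-11.2,0] travel [-13.83,12.13,-23.75] dist 275
```

>>> {"api": "servo_tool", "payload": {
  "dr": [
    [0, -11.2, 0],
    [0, -11.2, 0],
    [0, -11.2, 0],
    [0, -11.2, 0],
    [0, -11.2, 0],
    [0, -11.2, 0],
    [0, -11.2, 0],
    [0, -11.2, 0]
  ],
  "travel": [
    [-13.83, 12.13, -23.75],
    [-13.83, 12.13, -23.75],
    [-13.83, 12.13, -23.75],
    [-13.83, 12.13, -23.75],
    [-13.83, 12.13, -23.75],
    [-13.83, 12.13, -23.75],
    [-13.83, 12.13, -23.75],
    [-13.83, 12.13, -23.75]
  ],
  "claw": [-1, -1, -1, -1, -1, -1, -1, -1]
}}

```text
clock: 0.77
tcp_pos: [439.2, 348.9, 106.7]
tcp_rot: [[0.26, -0.002, -0.966], [0.966, -0.007, 0.26], [-0.008, -1.0, -0.0]]
ft_force: [-0.1, -1.3, 0.4]
width: 85.4
```

```bash
python3 - <<'E'
from look import *
st();look('wrist','w1.png');st()
E
python3 plan.py 436 358 14 75.5
```

```text
t 0.7667 tcp [439.2 348.9 106.7] yaw 74.94473938818557 w 85.38300013206118 F [-0.1 -1.3  0.4] j [-44.   13.3   3.1 104.4  -0.5  62.7  34.1]
green 2940 px [338.7 202.4] xy [435.  357.3] size [55.4 86.7] ang 165.34247 z [5.7 7.4]
green 2703 px [174.1 267.5] xy [426.5 245.2] size [99.3 88.8] ang 56.046795 z [5.6 7.3]
green 2278 px [361.9 355.9] xy [562.3 353.6] size [56.8 88.5] ang 154.69478 z [5.6 7.2]
green 1450 px [247.1 396.5] xy [500.5 279.6] size [ 56.  195.8] ang 156.57195 z [5.5 7.2]
t 0.8167 tcp [438.7 350.4 107.1] yaw 74.95125377480642 w 85.0994884758214 F [ 1.  -1.   0.1] j [-44.1  13.3   3.  104.3  -0.6  62.7  34. ]
dr [0,0.0,0] travel [0.00,9.60,0.00] dist 0
```

>>> {"api": "servo_tool", "payload": {
  "dr": [
    [0, 0, 0],
    [0, 0, 0],
    [0, 0, 0],
    [0, 0, 0],
    [0, 0, 0],
    [0, 0, 0],
    [0, 0, 0],
    [0, 0, 0]
  ],
  "travel": [
    [0, 0, 0],
    [0, 1, 0],
    [0, 2, 0],
    [0, 4, 0],
    [0, 5, 0],
    [0, 5, 0],
    [0, 5, 0],
    [0, 5, 0]
  ],
  "claw": [-1, -1, -1, -1, -1, -1, -1, -1]
}}

```text
clock: 1.48
tcp_pos: [436.1, 358.8, 60.6]
tcp_rot: [[0.25, 0.001, -0.968], [0.968, 0.001, 0.25], [0.001, -1.0, -0.0]]
ft_force: [0.8, 0.7, 0.7]
width: 85.5
```

>>> {"api": "servo_tool", "payload": {
  "dr": [
    [0, 0, 0],
    [0, 0, 0],
    [0, 0, 0],
    [0, 0, 0],
    [0, 0, 0],
    [0, 0, 0],
    [0, 0, 0],
    [0, 0, 0]
  ],
  "travel": [
    [0, 2, 0],
    [0, 3.6, 0],
    [0, 4.6, 0],
    [0, 4.6, 0],
    [0, 4.6, 0],
    [0, 4.6, 0],
    [0, 4.6, 0],
    [0, 4.6, 0]
  ],
  "claw": [-1, -1, -1, -1, -1, 1, 1, 1]
}}

```text
clock: 2.15
tcp_pos: [436.7, 358.5, 15.1]
tcp_rot: [[0.251, 0.001, -0.968], [0.968, 0.001, 0.251], [0.002, -1.0, -0.001]]
ft_force: [0.7, 0.3, 0.1]
width: 51.6
```

>>> {"api": "servo_tool", "payload": {
  "dr": [
    [0, 0, 0],
    [0, 0, 0],
    [0, 0, 0],
    [0, 0, 0],
    [0, 0, 0],
    [0, 0, 0],
    [0, 0, 0],
    [0, 0, 0]
  ],
  "travel": [
    [0, 0, 0],
    [0, 0, 0],
    [0, 0, 0],
    [0, 0, 0],
    [0, -1, 0],
    [0, -3, 0],
    [0, -5, 0],
    [0, -6, 0]
  ],
  "claw": [1, 1, 1, 1, 1, 1, 1, 1]
}}

```text
clock: 2.82
tcp_pos: [436.7, 358.5, 76.3]
tcp_rot: [[0.251, 0.002, -0.968], [0.968, 0.002, 0.251], [0.002, -1.0, -0.001]]
ft_force: [0.4, 0.5, -0.8]
width: 29.1
```

```bash
python3 plan.py 436 358 74 75.5; python3 plan.py 436 358 134 75.5 500 240 215 82 593 -72 215 93.5;python3 plan.py 593 -72 141 93.5
```

```text
dr [0,0.0,0] travel [0.00,-6.00,0.00] dist 0
dr [0,0.0,0] travel [0.00,-6.00,0.00] dist 0
dr [0,-6.5,0] travel [-9.82,-14.10,-9.15] dist 134
dr [0,-18.0,0] travel [-37.70,-14.10,-25.97] dist 458
dr [0,0.0,0] travel [0.00,7.40,0.00] dist 0
```

```bash
echo '[436,358,74,75.5]'>cmd.json; python3 plan.py 500 200 215 75.5; python3 plan.py 593 -72 200 93.5
```

```text
dr [0,0.0,0] travel [-13.69,-14.10,-10.15] dist 170
dr [0,-18.0,0] travel [-24.01,1.50,-15.81] dist 287
```

>>> {"api": "servo_tool", "payload": {
  "dr": [
    [0, 0, 0],
    [0, 0, 0],
    [0, 0, 0],
    [0, 0, 0],
    [0, 0, 0],
    [0, 0, 0],
    [0, 0, 0],
    [0, 0, 0]
  ],
  "travel": [
    [0, -2, 0],
    [0, -5, 0],
    [-1, -8, -0.7],
    [-3, -11, -2.2],
    [-5.5, -13.5, -4.1],
    [-8.2, -14.1, -6.1],
    [-10.9, -14.1, -8.1],
    [-13.69, -14.1, -10.15]
  ],
  "claw": [1, 1, 1, 1, 1, 1, 1, 1]
}}

```text
clock: 3.48
tcp_pos: [500.3, 198.8, 216.0]
tcp_rot: [[0.25, 0.001, -0.968], [0.968, 0.001, 0.25], [0.001, -1.0, -0.001]]
ft_force: [0.7, -1.0, -1.9]
width: 29.3
```

>>> {"api": "servo_tool", "payload": {
  "dr": [
    [0, -2, 0],
    [0, -4, 0],
    [0, -7, 0],
    [0, -10, 0],
    [0, -13, 0],
    [0, -16, 0],
    [0, -18, 0],
    [0, -18, 0]
  ],
  "travel": [
    [-2.9, 0, -1.9],
    [-6.2, 0, -4.1],
    [-9.5, 0, -6.2],
    [-12.8, 0, -8.4],
    [-16.1, 0, -10.6],
    [-19.4, 0.5, -12.8],
    [-22.2, 1, -14.6],
    [-24.01, 1.5, -15.81]
  ],
  "claw": [1, 1, 1, 1, 1, 1, 1, 1]
}}

```text
clock: 4.15
tcp_pos: [592.8, -77.1, 199.8]
tcp_rot: [[-0.058, -0.0, -0.998], [0.998, -0.002, -0.058], [-0.002, -1.0, 0.0]]
ft_force: [-0.4, 0.1, -1.2]
width: 29.7
```

>>> {"api": "servo_tool", "payload": {
  "dr": [
    [0, 0, 0],
    [0, 0, 0],
    [0, 0, 0],
    [0, 0, 0]
  ],
  "travel": [
    [0, 0, 0],
    [0, 0, 0],
    [0, 0, 0],
    [0, 0, 0]
  ],
  "claw": [1, 1, 1, 1]
}}

```text
clock: 4.48
tcp_pos: [592.7, -69.9, 200.1]
tcp_rot: [[-0.063, -0.0, -0.998], [0.998, 0.001, -0.063], [0.001, -1.0, 0.0]]
ft_force: [-0.2, 0.1, -0.9]
width: 29.1
```

Run:
```python
from look import *
st();look('wrist','w2.png');look('scene','scene2.png')
```

```text
t 4.4833 tcp [592.7 -69.9 200.1] yaw 93.64018611261774 w 29.084618041085623 F [-0.2  0.1 -0.9] j [-14.5  13.2  21.9  94.3  -5.2  73.5 102. ]
green 231 px [637. 108.] xy [475.1 207.3] size [48.2  8.2] ang 19.688128 z [3.6 7.1]
green 1143 px [618.5 223.5] xy [588.  241.9] size [57.6 78.3] ang 156.97871 z [5.2 7.4]
green 5573 px [317.2 240.2] xy [570.7 -72.2] size [44.5 54.7] ang 93.29218 z [191.  192.6]
green 200 px [234.8 243.6] xy [600.1 -71.9] size [80.8 95.1] ang 106.9557 z [189.3 195.2]
green 270 px [370.4 276.9] xy [450.2 229.9] size [90.7 58. ] ang 11.295765 z [2.9 9.4]
green 256 px [364.5 323.8] xy [585.5 243.8] size [56.7 88.1] ang 156.60907 z [ 3.2 10.3]
green 258 px [411.4 328.2] xy [562.6 353.8] size [56.1 89. ] ang 154.26059 z [ 2.7 10.5]
```

View pics/w2.png

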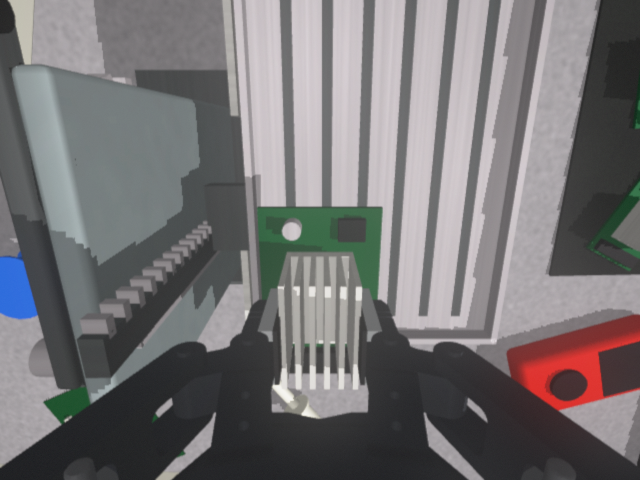

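The wrist view shows the held board level above the basket, at (320,250), with the basket's left wall near px 250 and its front rim near row 335. I'll check the fit numerically.

Run:
```python
from look import *
d=dict(np.load('last_wrist.npz'));w=pts(d)
t=np.radians(3.5);R=np.array([[np.cos(t),np.sin(t)],[-np.sin(t),np.cos(t)]])
q=w[...,:2]-[536,-37.5];q=q@R.T;z=w[...,2]
for lo,hi in((127,131),(137,142),(97,102)):
    m=(z>lo)&(z<hi)&(abs(q[...,0])<200)&(abs(q[...,1])<130)
    for a in(0,1):print(lo,'xy'[a],np.percentile(q[m][:,a],[0.5,2,98,99.5]),m.sum())
    for r in (40,120,200,260): 
        s=q[r][m[r]]; print('row',r,s[:,1].min() if len(s) else None,s[:,1].max() if len(s) else None)
    s=q[:,450][m[:,450]];print('col450 x',s[:,0].min(),s[:,0].max()) if len(s) else 0
```

```text
127 x [-86.9 -85.2  98.9 107.4] 68520
127 y [-115.1  -73.5   74.9   76.6] 68520
row 40 -75.06888954767867 76.78340181076595
row 120 -115.7137639714438 76.37418040793196
row 200 -115.12328196769352 77.17980224115402
row 260 2.801468410869896 76.72169456851478
col450 x -87.4655907418132 109.55607461855591
137 x [-83.2 -80.4 111.5 113. ] 8986
137 y [-115.9 -115.6   80.3   80.7] 8986
row 40 -79.43317286895544 79.74811726589982
row 120 -115.64998316463233 80.54887020671796
row 200 -115.98189111008084 80.28294660722882
row 260 -79.24903396908212 80.72840039114249
col450 x 109.19198732365912 110.88755297778222
97 x [-95.5 -94.2 108.6 114. ] 1842
97 y [-116.2 -115.8  -89.2  -89. ] 1842
row 40 -94.1763301929278 -89.45934141573875
row 120 -115.77831133120885 -115.59921645644651
row 200 None None
row 260 -93.89234486066222 -89.2824442838737
```

>>> {"api": "servo_tool", "payload": {
  "dr": [
    [0, 0, 0],
    [0, 0, 0],
    [0, 0, 0],
    [0, 0, 0],
    [0, 0, 0],
    [0, 0, 0],
    [0, 0, 0],
    [0, 0, 0]
  ],
  "travel": [
    [0, 1, 0],
    [0, 2.5, 0],
    [0, 4, 0],
    [0, 5.2, 0],
    [0, 5.6, 0],
    [0, 5.9, 0],
    [0, 5.9, 0],
    [0, 5.9, 0]
  ],
  "claw": [1, 1, 1, 1, 1, 1, 1, 1]
}}

```text
clock: 5.25
tcp_pos: [593.5, -72.0, 141.6]
tcp_rot: [[-0.061, 0.001, -0.998], [0.998, -0.0, -0.061], [-0.0, -1.0, -0.001]]
ft_force: [-0.6, 0.0, -1.1]
width: 29.0
```

>>> {"api": "servo_tool", "payload": {
  "dr": [
    [0, 0, 0],
    [0, 0, 0],
    [0, 0, 0],
    [0, 0, 0],
    [0, 0, 0],
    [0, 0, 0],
    [0, 0, 0],
    [0, 0, 0]
  ],
  "travel": [
    [0, 0, 0],
    [0, 0, 0],
    [0, 0, 0],
    [0, 0, 0],
    [0, 0, 0],
    [0, -1, 0],
    [0, -3, 0],
    [0, -6, 0]
  ],
  "claw": [-0.3, -0.3, -0.3, -0.3, -0.3, -0.3, -0.3, -0.3]
}}

```text
clock: 5.92
tcp_pos: [591.1, -71.8, 199.7]
tcp_rot: [[-0.061, -0.005, -0.998], [0.998, -0.0, -0.061], [0.0, -1.0, 0.005]]
ft_force: [-0.0, -0.3, 1.0]
width: 55.4
```

```bash
python3 look.py;echo '[593,-72,201,93.5]'>cmd.json; python3 plan.py 575 100 200 93.5; python3 plan.py 563 353.5 90 64.5
```

```text
t 5.9167 tcp [591.1 -71.8 199.7] yaw 93.48462919268553 w 55.412489594420094 F [-0.  -0.3  1. ] j [-14.5  13.3  22.   94.3  -5.1  73.7 102. ]
green 198 px [238.  259.7] xy [594.2 -71.8] size [83.8 54.9] ang 3.7489347 z [129.9 135.6]
green 265 px [370.5 276.7] xy [450.4 230.4] size [90.8 57.9] ang 10.482196 z [ 3.  10.1]
green 252 px [364.8 323.7] xy [585.8 243.3] size [57.9 87.3] ang 156.23502 z [ 3.1 10.5]
green 255 px [411.3 328.3] xy [563.5 353.6] size [56.8 89.6] ang 154.39722 z [3.4 9.9]
dr [0,0.0,0] travel [17.28,0.10,0.75] dist 173
dr [0,29.0,0] travel [25.38,11.00,-0.35] dist 254
```

>>> {"api": "servo_tool", "payload": {
  "dr": [
    [0, 0, 0],
    [0, 0, 0],
    [0, 0, 0],
    [0, 0, 0],
    [0, 0, 0],
    [0, 0, 0]
  ],
  "travel": [
    [1.5, 0, 0],
    [4, 0, 0.2],
    [7.2, 0, 0.3],
    [10.5, 0, 0.5],
    [13.9, 0.1, 0.6],
    [17.28, 0.1, 0.75]
  ],
  "claw": [-1, -1, -1, -1, -1, -1]
}}

```text
clock: 6.47
tcp_pos: [574.9, 101.4, 201.0]
tcp_rot: [[-0.06, 0.001, -0.998], [0.998, 0.001, -0.06], [0.0, -1.0, -0.001]]
ft_force: [0.1, -0.1, -0.5]
width: 85.4
```

>>> {"api": "servo_tool", "payload": {
  "dr": [
    [0, 4, 0],
    [0, 8, 0],
    [0, 12, 0],
    [0, 17, 0],
    [0, 22, 0],
    [0, 26, 0],
    [0, 29, 0],
    [0, 29, 0]
  ],
  "travel": [
    [3.5, 0.5, 0],
    [7, 2, -0.1],
    [10.5, 4, -0.1],
    [14, 6, -0.2],
    [17.5, 8, -0.2],
    [20.6, 9.5, -0.3],
    [23.4, 10.5, -0.3],
    [25.38, 11, -0.35]
  ],
  "claw": [-1, -1, -1, -1, -1, -1, -1, -1]
}}

```text
clock: 7.13
tcp_pos: [561.0, 357.1, 88.6]
tcp_rot: [[0.43, -0.002, -0.903], [0.903, 0.0, 0.43], [-0.001, -1.0, 0.002]]
ft_force: [-0.2, -0.0, -0.6]
width: 85.5
```

>>> {"api": "servo_tool", "payload": {
  "dr": [
    [0, 0, 0],
    [0, 0, 0],
    [0, 0, 0],
    [0, 0, 0]
  ],
  "travel": [
    [0, 0, 0],
    [0, 0, 0],
    [0, 0, 0],
    [0, 0, 0]
  ],
  "claw": [-1, -1, -1, -1]
}}

```text
clock: 7.47
tcp_pos: [564.2, 351.7, 91.0]
tcp_rot: [[0.433, 0.002, -0.901], [0.901, -0.0, 0.433], [0.0, -1.0, -0.002]]
ft_force: [0.4, -0.5, 0.3]
width: 84.9
```

Run:
```python
from look import *
st();look('wrist')
```

```text
t 7.4667 tcp [564.2 351.7  91. ] yaw 64.34506257923564 w 84.89996109382876 F [ 0.4 -0.5  0.3] j [-43.4  25.6  11.8  90.5  -5.6  64.4  34.1]
green 3960 px [ 86.4 157.1] xy [449.7 229. ] size [85.9 60.2] ang 11.2335615 z [5.6 7.5]
green 4064 px [321.5 219. ] xy [561.1 353.3] size [56.1 85. ] ang 154.3095 z [5.7 7.4]
green 2937 px [207.7 308.7] xy [566.6 254.7] size [ 69.7 119.2] ang 146.71005 z [5.6 7.3]
```

```bash
echo '[563,353.5,74,64.5]'>cmd.json; python3 plan.py 573 200 215 64.5; python3 plan.py 588.5 4 200 93.5
```

```text
dr [0,0.0,0] travel [-13.42,-14.10,-7.51] dist 154
dr [0,-29.0,0] travel [-17.02,1.50,-9.84] dist 197
```

>>> {"api": "servo_tool", "payload": {
  "dr": [
    [0, 0, 0],
    [0, 0, 0],
    [0, 0, 0],
    [0, 0, 0],
    [0, 0, 0],
    [0, 0, 0],
    [0, 0, 0],
    [0, 0, 0]
  ],
  "travel": [
    [0, 1.5, 0],
    [0, 4, 0],
    [0, 6, 0],
    [0, 7.2, 0],
    [0, 7.6, 0],
    [0, 7.6, 0],
    [0, 7.6, 0],
    [0, 7.6, 0]
  ],
  "claw": [-1, -1, -1, -1, -1, -1, 1, 1]
}}

```text
clock: 8.18
tcp_pos: [564.1, 354.0, 15.8]
tcp_rot: [[0.431, 0.002, -0.902], [0.902, 0.002, 0.431], [0.002, -1.0, -0.001]]
ft_force: [-0.0, 0.2, 0.2]
width: 64.2
```

>>> {"api": "servo_tool", "payload": {
  "dr": [
    [0, 0, 0],
    [0, 0, 0],
    [0, 0, 0],
    [0, 0, 0],
    [0, 0, 0],
    [0, 0, 0],
    [0, 0, 0],
    [0, 0, 0]
  ],
  "travel": [
    [0, 0, 0],
    [0, 0, 0],
    [0, 0, 0],
    [0, 0, 0],
    [0, 0, 0],
    [0, -1, 0],
    [0, -3, 0],
    [0, -6, 0]
  ],
  "claw": [1, 1, 1, 1, 1, 1, 1, 1]
}}

```text
clock: 8.85
tcp_pos: [560.2, 351.9, 71.2]
tcp_rot: [[0.431, -0.006, -0.903], [0.902, -0.005, 0.431], [-0.007, -1.0, 0.004]]
ft_force: [-0.5, -0.1, -1.3]
width: 29.2
```

>>> {"api": "servo_tool", "payload": {
  "dr": [
    [0, 0, 0],
    [0, 0, 0],
    [0, 0, 0],
    [0, 0, 0],
    [0, 0, 0],
    [0, 0, 0],
    [0, 0, 0],
    [0, 0, 0]
  ],
  "travel": [
    [0, -2.5, 0],
    [0, -5.5, 0],
    [-1, -8.5, -0.6],
    [-3, -11.5, -1.7],
    [-5.5, -13.5, -3.1],
    [-8.2, -14.1, -4.6],
    [-10.9, -14.1, -6.1],
    [-13.42, -14.1, -7.51]
  ],
  "claw": [1, 1, 1, 1, 1, 1, 1, 1]
}}

```text
clock: 9.52
tcp_pos: [572.8, 198.1, 216.0]
tcp_rot: [[0.431, 0.001, -0.902], [0.902, 0.0, 0.431], [0.0, -1.0, -0.001]]
ft_force: [-0.2, -0.7, -1.5]
width: 29.3
```

>>> {"api": "servo_tool", "payload": {
  "dr": [
    [0, -4, 0],
    [0, -8, 0],
    [0, -13, 0],
    [0, -18, 0],
    [0, -23, 0],
    [0, -26, 0],
    [0, -29, 0],
    [0, -29, 0]
  ],
  "travel": [
    [-2.5, 0, -1.4],
    [-5, 0, -2.9],
    [-7.5, 0, -4.3],
    [-10, 0, -5.8],
    [-12.4, 0.2, -7.2],
    [-14.5, 0.5, -8.4],
    [-16, 1, -9.3],
    [-17.02, 1.5, -9.84]
  ],
  "claw": [1, 1, 1, 1, 1, 1, 1, 1]
}}

```text
clock: 10.18
tcp_pos: [588.0, 0.9, 199.9]
tcp_rot: [[-0.059, -0.0, -0.998], [0.998, -0.001, -0.059], [-0.001, -1.0, 0.0]]
ft_force: [-0.2, 0.0, -0.5]
width: 29.0
```

>>> {"api": "servo_tool", "payload": {
  "dr": [
    [0, 0, 0],
    [0, 0, 0],
    [0, 0, 0],
    [0, 0, 0]
  ],
  "travel": [
    [0, 0, 0],
    [0, 0, 0],
    [0, 0, 0],
    [0, 0, 0]
  ],
  "claw": [1, 1, 1, 1]
}}

```text
clock: 10.52
tcp_pos: [588.5, 6.4, 200.2]
tcp_rot: [[-0.063, 0.0, -0.998], [0.998, 0.001, -0.063], [0.001, -1.0, -0.0]]
ft_force: [0.2, 0.8, -0.8]
width: 28.9
```

Run:
```python
from look import *
st();look('wrist');look('scene')
```

```text
t 10.5167 tcp [588.5   6.4 200.2] yaw 93.62963308776408 w 28.923019394853164 F [ 0.2  0.8 -0.8] j [-20.7  12.   20.2  95.4  -4.4  73.3  94. ]
green 2795 px [575.2  64.4] xy [449.6 231.2] size [86.6 59.4] ang 11.550637 z [5.3 7.6]
green 1867 px [585.  192.4] xy [564.5 269.2] size [59.9 85.6] ang 156.35564 z [5.3 7.5]
green 2950 px [208.2 235. ] xy [591.6 -73. ] size [84.5 55.1] ang 3.4833732 z [131.5 133. ]
green 5509 px [316.9 240.2] xy [566.3   4. ] size [44.2 54.4] ang 93.66774 z [190.9 192.5]
green 384 px [251.4 255.6] xy [592.4 -31.9] size [ 85.7 134.5] ang 91.40412 z [130.3 193.6]
green 268 px [370.8 276.9] xy [451.2 230.3] size [89.1 57.8] ang 10.867315 z [3.  9.7]
green 249 px [376.5 319.8] xy [566.2 268.6] size [56.6 87.7] ang 155.20242 z [ 3.1 10. ]
```

Board C was knocked aside and is now at (565.5,269), 156°. I'll place the held board first.

>>> {"api": "servo_tool", "payload": {
  "dr": [
    [0, 0, 0],
    [0, 0, 0],
    [0, 0, 0],
    [0, 0, 0],
    [0, 0, 0],
    [0, 0, 0],
    [0, 0, 0],
    [0, 0, 0]
  ],
  "travel": [
    [0, 1, 0],
    [0, 2.5, 0],
    [0, 4, 0],
    [0, 5.2, 0],
    [0, 5.6, 0],
    [0, 5.9, 0],
    [0, 5.9, 0],
    [0, 5.9, 0]
  ],
  "claw": [1, 1, 1, 1, 1, 1, 1, 1]
}}

```text
clock: 11.28
tcp_pos: [589.0, 4.2, 141.5]
tcp_rot: [[-0.061, 0.001, -0.998], [0.998, 0.0, -0.061], [0.0, -1.0, -0.001]]
ft_force: [-0.2, 0.1, -1.1]
width: 29.0
```

>>> {"api": "servo_tool", "payload": {
  "dr": [
    [0, 0, 0],
    [0, 0, 0],
    [0, 0, 0],
    [0, 0, 0],
    [0, 0, 0],
    [0, 0, 0],
    [0, 0, 0],
    [0, 0, 0]
  ],
  "travel": [
    [0, 0, 0],
    [0, 0, 0],
    [0, 0, 0],
    [0, 0, 0],
    [0, 0, 0],
    [0, -1, 0],
    [0, -3, 0],
    [0, -6, 0]
  ],
  "claw": [-0.3, -0.3, -0.3, -0.3, -0.3, -0.3, -0.3, -0.3]
}}

```text
clock: 11.95
tcp_pos: [586.6, 4.1, 199.8]
tcp_rot: [[-0.061, -0.005, -0.998], [0.998, -0.001, -0.061], [-0.0, -1.0, 0.005]]
ft_force: [0.6, -0.1, -0.1]
width: 55.6
```

```bash
python3 look.py;echo '[588.5,4,201,93.5]'>cmd.json; python3 plan.py 565 269 90 66
```

```text
t 11.95 tcp [586.6   4.1 199.8] yaw 93.4863275795863 w 55.61540121562416 F [ 0.6 -0.1 -0.1] j [-20.6  12.1  20.3  95.5  -4.3  73.5  94. ]
green 197 px [238.  259.7] xy [594.9 -72.4] size [83.1 57.4] ang 4.982607 z [129.5 135.3]
green 211 px [268.4 266.4] xy [588.4   4.1] size [85.9 54.5] ang 3.3909354 z [129.5 135.3]
green 270 px [370.7 276.7] xy [451.6 230.4] size [90.6 57.9] ang 10.775701 z [3.4 9.9]
green 250 px [376.7 319.6] xy [565.2 269.2] size [56.  90.4] ang 155.8659 z [ 3.2 10.5]
dr [0,27.5,0] travel [26.59,11.10,0.73] dist 266
```

>>> {"api": "servo_tool", "payload": {
  "dr": [
    [0, 2, 0],
    [0, 5, 0],
    [0, 9, 0],
    [0, 14, 0],
    [0, 19, 0],
    [0, 23, 0],
    [0, 26, 0],
    [0, 27.5, 0]
  ],
  "travel": [
    [2.5, 0, 0],
    [6, 0, 0.1],
    [10, 1, 0.2],
    [14, 3, 0.4],
    [18, 5.5, 0.5],
    [21.5, 8, 0.6],
    [24.5, 10, 0.7],
    [26.59, 11.1, 0.73]
  ],
  "claw": [-0.3, -1, -1, -1, -1, -1, -1, -1]
}}

```text
clock: 12.67
tcp_pos: [562.8, 272.9, 88.1]
tcp_rot: [[0.406, -0.002, -0.914], [0.914, 0.001, 0.406], [-0.0, -1.0, 0.002]]
ft_force: [-0.4, -0.6, -0.4]
width: 85.3
```

>>> {"api": "servo_tool", "payload": {
  "dr": [
    [0, 0, 0],
    [0, 0, 0],
    [0, 0, 0],
    [0, 0, 0]
  ],
  "travel": [
    [0, 0, 0],
    [0, 0, 0],
    [0, 0, 0],
    [0, 0, 0]
  ],
  "claw": [-1, -1, -1, -1]
}}

```text
clock: 13.0
tcp_pos: [566.5, 267.4, 91.5]
tcp_rot: [[0.409, 0.002, -0.912], [0.912, 0.0, 0.409], [0.001, -1.0, -0.002]]
ft_force: [-0.2, -0.3, 1.0]
width: 85.3
```

```bash
python3 - <<'E'
from look import *
st();look('wrist')
E
echo '[565,269,74,66]'>cmd.json; python3 plan.py 525 150 215 66; python3 plan.py 479 -3 200 93.5
```

```text
t 13.0 tcp [566.5 267.4  91.5] yaw 65.85079129102299 w 85.34769452564562 F [-0.2 -0.3  1. ] j [-39.4  21.4  14.3  96.5  -5.8  62.7  42.5]
green 4441 px [199.6  89.1] xy [449.6 229.7] size [85.8 56.7] ang 11.028907 z [5.7 7.6]
green 3420 px [326.6 212.8] xy [563.4 268.2] size [55.9 84.4] ang 155.85292 z [5.7 7.4]
green 105 px [285.1 287.9] xy [582.7 232.2] size [ 3.7 21.3] ang 156.22112 z [5.5 7.4]
dr [0,0.0,0] travel [-12.50,-14.10,-1.19] dist 126
dr [0,-27.5,0] travel [-15.85,1.50,-2.02] dist 160
```

>>> {"api": "servo_tool", "payload": {
  "dr": [
    [0, 0, 0],
    [0, 0, 0],
    [0, 0, 0],
    [0, 0, 0],
    [0, 0, 0],
    [0, 0, 0],
    [0, 0, 0],
    [0, 0, 0]
  ],
  "travel": [
    [0, 1.5, 0],
    [0, 4, 0],
    [0, 6, 0],
    [0, 7.2, 0],
    [0, 7.6, 0],
    [0, 7.6, 0],
    [0, 7.6, 0],
    [0, 7.6, 0]
  ],
  "claw": [-1, -1, -1, -1, -1, -1, 1, 1]
}}

```text
clock: 13.72
tcp_pos: [566.2, 269.4, 15.6]
tcp_rot: [[0.407, 0.002, -0.913], [0.913, 0.001, 0.407], [0.002, -1.0, -0.002]]
ft_force: [0.2, -0.1, -0.7]
width: 64.4
```

>>> {"api": "servo_tool", "payload": {
  "dr": [
    [0, 0, 0],
    [0, 0, 0],
    [0, 0, 0],
    [0, 0, 0],
    [0, 0, 0],
    [0, 0, 0],
    [0, 0, 0],
    [0, 0, 0]
  ],
  "travel": [
    [0, 0, 0],
    [0, 0, 0],
    [0, 0, 0],
    [0, 0, 0],
    [0, 0, 0],
    [0, -1, 0],
    [0, -3, 0],
    [0, -6, 0]
  ],
  "claw": [1, 1, 1, 1, 1, 1, 1, 1]
}}

```text
clock: 14.38
tcp_pos: [562.1, 267.7, 71.6]
tcp_rot: [[0.407, -0.006, -0.913], [0.913, -0.004, 0.407], [-0.006, -1.0, 0.004]]
ft_force: [-0.5, 0.4, -1.2]
width: 29.1
```

>>> {"api": "servo_tool", "payload": {
  "dr": [
    [0, 0, 0],
    [0, 0, 0],
    [0, 0, 0],
    [0, 0, 0],
    [0, 0, 0],
    [0, 0, 0],
    [0, 0, 0],
    [0, 0, 0]
  ],
  "travel": [
    [0, -2.5, 0],
    [0, -5.5, 0],
    [-1, -8.5, -0.1],
    [-3, -11.5, -0.3],
    [-5.2, -13.5, -0.5],
    [-7.6, -14.1, -0.7],
    [-10, -14.1, -1],
    [-12.5, -14.1, -1.19]
  ],
  "claw": [1, 1, 1, 1, 1, 1, 1, 1]
}}

```text
clock: 15.05
tcp_pos: [524.5, 149.0, 215.9]
tcp_rot: [[0.407, 0.001, -0.914], [0.914, 0.001, 0.407], [0.001, -1.0, -0.001]]
ft_force: [0.1, 0.4, -1.6]
width: 29.1
```

>>> {"api": "servo_tool", "payload": {
  "dr": [
    [0, -4, 0],
    [0, -8, 0],
    [0, -13, 0],
    [0, -18, 0],
    [0, -22, 0],
    [0, -25, 0],
    [0, -27.5, 0],
    [0, -27.5, 0]
  ],
  "travel": [
    [-2.4, 0, -0.3],
    [-4.8, 0, -0.6],
    [-7.2, 0, -0.9],
    [-9.5, 0, -1.2],
    [-11.8, 0.2, -1.5],
    [-13.8, 0.5, -1.7],
    [-15, 1, -1.9],
    [-15.85, 1.5, -2.02]
  ],
  "claw": [1, 1, 1, 1, 1, 1, 1, 1]
}}

```text
clock: 15.72
tcp_pos: [478.1, -4.8, 200.0]
tcp_rot: [[-0.06, -0.0, -0.998], [0.998, 0.0, -0.06], [0.0, -1.0, 0.0]]
ft_force: [1.3, -0.2, -0.8]
width: 29.2
```

>>> {"api": "servo_tool", "payload": {
  "dr": [
    [0, 0, 0],
    [0, 0, 0],
    [0, 0, 0],
    [0, 0, 0]
  ],
  "travel": [
    [0, 0, 0],
    [0, 0, 0],
    [0, 0, 0],
    [0, 0, 0]
  ],
  "claw": [1, 1, 1, 1]
}}

```text
clock: 16.05
tcp_pos: [479.2, -1.7, 200.2]
tcp_rot: [[-0.062, 0.0, -0.998], [0.998, 0.0, -0.062], [0.0, -1.0, -0.0]]
ft_force: [0.2, -0.0, -1.4]
width: 29.3
```

Run:
```python
from look import *
st();look('wrist');look('scene')
```

```text
t 16.05 tcp [479.2  -1.7 200.2] yaw 93.56707690000334 w 29.341346371118245 F [ 0.2 -0.  -1.4] j [-27.5  -2.3  24.1 109.8   1.   72.2  89.9]
green 1845 px [552.3 181.2] xy [450.3 231.1] size [87.3 58.5] ang 11.115743 z [5.4 7.4]
green 5248 px [319.2 241.7] xy [457.6  -4. ] size [43.7 54.5] ang 94.02061 z [191.  192.5]
green 121 px [215.1 346.6] xy [513.7 -52.4] size [13.8 94.4] ang 154.08221 z [131.4 133.4]
green 366 px [348.1 396.5] xy [534.1  17.6] size [135.6  10. ] ang 8.367147 z [131.3 132.7]
green 304 px [287.9 397.1] xy [536.8 -17.4] size [  9.1 135.6] ang 177.7385 z [131.3 132.8]
green 160 px [280.5 216.1] xy [482.4 -11.7] size [84.1 77.9] ang 6.5354514 z [189.1 194.4]
green 206 px [237.8 259.9] xy [593.7 -71.9] size [86.7 55.4] ang 3.6901867 z [129.7 135.7]
green 208 px [268.4 266.5] xy [589.6   4.1] size [87.3 54.8] ang 3.8688695 z [129.7 135.7]
green 272 px [370.6 276.7] xy [451.2 230.3] size [89.  58.1] ang 10.830953 z [2.5 9.8]
```

>>> {"api": "servo_tool", "payload": {
  "dr": [
    [0, 0, 0],
    [0, 0, 0],
    [0, 0, 0],
    [0, 0, 0],
    [0, 0, 0],
    [0, 0, 0],
    [0, 0, 0],
    [0, 0, 0]
  ],
  "travel": [
    [0, 1, 0],
    [0, 2.5, 0],
    [0, 4, 0],
    [0, 5.2, 0],
    [0, 5.6, 0],
    [0, 5.9, 0],
    [0, 5.9, 0],
    [0, 5.9, 0]
  ],
  "claw": [1, 1, 1, 1, 1, 1, 1, 1]
}}

```text
clock: 16.82
tcp_pos: [479.4, -2.9, 141.4]
tcp_rot: [[-0.061, 0.001, -0.998], [0.998, 0.0, -0.061], [0.0, -1.0, -0.001]]
ft_force: [-0.1, -0.8, -0.8]
width: 29.2
```

>>> {"api": "servo_tool", "payload": {
  "dr": [
    [0, 0, 0],
    [0, 0, 0],
    [0, 0, 0],
    [0, 0, 0],
    [0, 0, 0],
    [0, 0, 0],
    [0, 0, 0],
    [0, 0, 0]
  ],
  "travel": [
    [0, 0, 0],
    [0, 0, 0],
    [0, 0, 0],
    [0, 0, 0],
    [0, 0, 0],
    [0, -1, 0],
    [0, -3, 0],
    [0, -6, 0]
  ],
  "claw": [-0.3, -0.3, -0.3, -0.3, -0.3, -0.3, -0.3, -0.3]
}}

```text
clock: 17.48
tcp_pos: [477.2, -3.1, 200.2]
tcp_rot: [[-0.061, -0.005, -0.998], [0.998, -0.001, -0.061], [-0.001, -1.0, 0.005]]
ft_force: [1.9, -0.2, -0.6]
width: 55.2
```

```bash
python3 look.py;echo '[479,-3,201,93.5]'>cmd.json; python3 plan.py 451 230 90 101;echo '[451,230,74,101]'>cmd.json; python3 plan.py 470 100 215 101; python3 plan.py 483.5 -79 200 93.5
```

```text
t 17.4833 tcp [477.2  -3.1 200.2] yaw 93.48234867736487 w 55.15770591395271 F [ 1.9 -0.2 -0.6] j [-27.5  -2.3  24.2 109.9   1.   72.5  89.9]
green 167 px [281.8 232.7] xy [482.7  -3.2] size [82.3 54.9] ang 4.8894043 z [129.8 135. ]
green 197 px [238.1 259.8] xy [593.7 -71.8] size [85.2 55.4] ang 2.8040178 z [130.  135.1]
green 207 px [268.4 266.4] xy [590.6   4.1] size [84.9 55.2] ang 3.63745 z [129.7 136. ]
green 272 px [370.5 277. ] xy [450.5 230.6] size [92.9 58. ] ang 10.262216 z [3.  9.7]
dr [0,-7.5,0] travel [23.43,11.10,1.37] dist 235
dr [0,0.0,0] travel [-13.12,-14.10,0.62] dist 131
dr [0,7.5,0] travel [-17.83,1.50,2.09] dist 180
```

>>> {"api": "servo_tool", "payload": {
  "dr": [
    [0, 0, 0],
    [0, 0, 0],
    [0, -1, 0],
    [0, -3, 0],
    [0, -5, 0],
    [0, -6.5, 0],
    [0, -7.5, 0],
    [0, -7.5, 0]
  ],
  "travel": [
    [2.5, 0, 0.1],
    [6, 0, 0.3],
    [9.5, 1, 0.5],
    [13, 3, 0.8],
    [16.5, 5.5, 1],
    [19.5, 8, 1.1],
    [22, 10, 1.3],
    [23.43, 11.1, 1.37]
  ],
  "claw": [-0.3, -1, -1, -1, -1, -1, -1, -1]
}}

```text
clock: 18.2
tcp_pos: [448.9, 233.1, 88.3]
tcp_rot: [[-0.195, -0.002, -0.981], [0.981, -0.0, -0.195], [0.0, -1.0, 0.002]]
ft_force: [0.3, 0.3, 1.1]
width: 85.2
```

>>> {"api": "servo_tool", "payload": {
  "dr": [
    [0, 0, 0],
    [0, 0, 0],
    [0, 0, 0],
    [0, 0, 0]
  ],
  "travel": [
    [0, 0, 0],
    [0, 0, 0],
    [0, 0, 0],
    [0, 0, 0]
  ],
  "claw": [-1, -1, -1, -1]
}}

```text
clock: 18.53
tcp_pos: [452.6, 228.7, 91.6]
tcp_rot: [[-0.187, 0.002, -0.982], [0.982, 0.001, -0.187], [0.0, -1.0, -0.003]]
ft_force: [0.3, -0.2, -0.4]
width: 85.4
```

Run:
```python
from look import *
st();look('wrist')
```

```text
t 18.5333 tcp [452.6 228.7  91.6] yaw 100.80557088636742 w 85.35104254698453 F [ 0.3 -0.2 -0.4] j [-40.4   7.7  11.3 113.1  -1.7  59.2  72.5]
green 4130 px [322.5 222.2] xy [450.4 230.3] size [87.  56.2] ang 11.354836 z [5.7 7.4]
```

>>> {"api": "servo_tool", "payload": {
  "dr": [
    [0, 0, 0],
    [0, 0, 0],
    [0, 0, 0],
    [0, 0, 0],
    [0, 0, 0],
    [0, 0, 0],
    [0, 0, 0],
    [0, 0, 0]
  ],
  "travel": [
    [0, 1.5, 0],
    [0, 4, 0],
    [0, 6, 0],
    [0, 7.2, 0],
    [0, 7.6, 0],
    [0, 7.6, 0],
    [0, 7.6, 0],
    [0, 7.6, 0]
  ],
  "claw": [-1, -1, -1, -1, -1, -1, 1, 1]
}}

```text
clock: 19.25
tcp_pos: [452.2, 230.4, 15.4]
tcp_rot: [[-0.19, 0.002, -0.982], [0.982, 0.001, -0.19], [0.001, -1.0, -0.002]]
ft_force: [-0.5, 0.0, -0.6]
width: 64.1
```

>>> {"api": "servo_tool", "payload": {
  "dr": [
    [0, 0, 0],
    [0, 0, 0],
    [0, 0, 0],
    [0, 0, 0],
    [0, 0, 0],
    [0, 0, 0],
    [0, 0, 0],
    [0, 0, 0]
  ],
  "travel": [
    [0, 0, 0],
    [0, 0, 0],
    [0, 0, 0],
    [0, 0, 0],
    [0, 0, 0],
    [0, -1, 0],
    [0, -3, 0],
    [0, -6, 0]
  ],
  "claw": [1, 1, 1, 1, 1, 1, 1, 1]
}}

```text
clock: 19.92
tcp_pos: [448.4, 228.6, 72.3]
tcp_rot: [[-0.191, -0.006, -0.982], [0.982, -0.004, -0.191], [-0.003, -1.0, 0.006]]
ft_force: [0.1, -0.4, -1.1]
width: 28.9
```

>>> {"api": "servo_tool", "payload": {
  "dr": [
    [0, 0, 0],
    [0, 0, 0],
    [0, 0, 0],
    [0, 0, 0],
    [0, 0, 0],
    [0, 0, 0],
    [0, 0, 0],
    [0, 0, 0]
  ],
  "travel": [
    [0, -2.5, 0],
    [0, -5.5, 0],
    [-1, -8.5, 0],
    [-3, -11.5, 0.1],
    [-5.2, -13.5, 0.2],
    [-7.6, -14.1, 0.3],
    [-10, -14.1, 0.5],
    [-13.12, -14.1, 0.62]
  ],
  "claw": [1, 1, 1, 1, 1, 1, 1, 1]
}}

```text
clock: 20.58
tcp_pos: [469.5, 100.3, 215.9]
tcp_rot: [[-0.193, 0.001, -0.981], [0.981, 0.001, -0.193], [0.001, -1.0, -0.001]]
ft_force: [-0.4, -0.1, -2.4]
width: 29.2
```

>>> {"api": "servo_tool", "payload": {
  "dr": [
    [0, 1, 0],
    [0, 2, 0],
    [0, 3, 0],
    [0, 4, 0],
    [0, 6, 0],
    [0, 7.5, 0],
    [0, 7.5, 0],
    [0, 7.5, 0]
  ],
  "travel": [
    [-2.7, 0, 0.3],
    [-5.4, 0, 0.6],
    [-8.1, 0, 0.9],
    [-10.8, 0, 1.3],
    [-13.3, 0.2, 1.6],
    [-15.5, 0.5, 1.8],
    [-17, 1, 2],
    [-17.83, 1.5, 2.09]
  ],
  "claw": [1, 1, 1, 1, 1, 1, 1, 1]
}}

```text
clock: 21.25
tcp_pos: [482.8, -81.5, 200.0]
tcp_rot: [[-0.058, -0.0, -0.998], [0.998, -0.0, -0.058], [-0.0, -1.0, 0.0]]
ft_force: [-0.8, 0.0, -1.4]
width: 29.6
```

>>> {"api": "servo_tool", "payload": {
  "dr": [
    [0, 0, 0],
    [0, 0, 0],
    [0, 0, 0],
    [0, 0, 0]
  ],
  "travel": [
    [0, 0, 0],
    [0, 0, 0],
    [0, 0, 0],
    [0, 0, 0]
  ],
  "claw": [1, 1, 1, 1]
}}

```text
clock: 21.58
tcp_pos: [483.5, -77.4, 200.2]
tcp_rot: [[-0.063, 0.0, -0.998], [0.998, 0.0, -0.063], [0.0, -1.0, -0.0]]
ft_force: [1.0, -0.2, -0.8]
width: 29.2
```

Run:
```python
from look import *
st();look('wrist','w3.png');look('scene')
```

```text
t 21.5833 tcp [483.5 -77.4 200.2] yaw 93.62643443726992 w 29.248251237686986 F [ 1.  -0.2 -0.8] j [-23.6  -1.   29.5 108.7   0.5  72.2  99.4]
green 1884 px [443.7 205.6] xy [449.6  -5.8] size [26.8 55.1] ang 93.95711 z [131.3 133. ]
green 5647 px [317.5 241.3] xy [461.6 -79.7] size [44.1 54.7] ang 93.54181 z [191.  192.6]
green 1430 px [402.  262.1] xy [488.6 -25.1] size [61.1 32.7] ang 26.06084 z [131.4 133. ]
green 103 px [424.1 347.2] xy [512.3 -23.9] size [90.9 12.1] ang 33.026 z [131.4 242.4]
green 310 px [287.5 396.6] xy [591.4 -95.2] size [ 8.7 33.6] ang 179.03265 z [131.3 132.8]
green 363 px [347.4 396.7] xy [538.  -58.6] size [136.3   9.8] ang 8.303926 z [131.3 132.7]
green 158 px [250.9 209.7] xy [485.5 -77.4] size [84.6 56.5] ang 6.0390906 z [189.1 194.7]
green 163 px [281.8 232.5] xy [481.5  -3.3] size [83.3 54.1] ang 3.4274962 z [129.6 134.8]
green 195 px [238.  259.8] xy [592.8 -70.7] size [87.6 55.5] ang 0.46154484 z [129.7 135. ]
green 202 px [268.6 266.4] xy [588.7   4. ] size [85.  54.7] ang 3.258247 z [129.6 135.5]
```

View pics/w3.png

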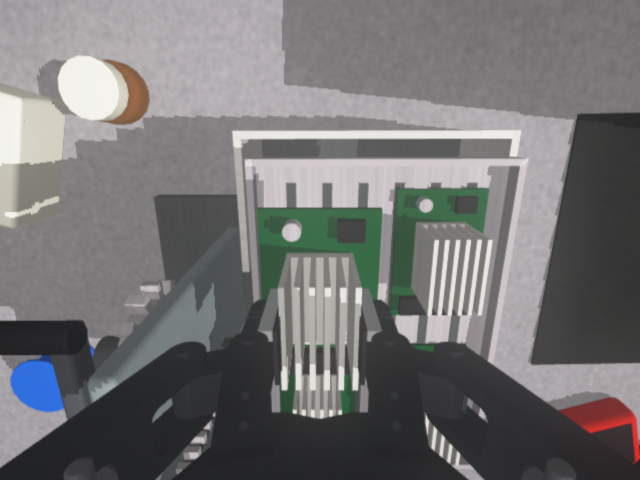

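The wrist view shows the fourth board held over its free slot, with its edge at (258-380,210) inside the basket rim. The board already placed at (440,250) is clear, and the jar at (105,90) is untouched.

>>> {"api": "servo_tool", "payload": {
  "dr": [
    [0, 0, 0],
    [0, 0, 0],
    [0, 0, 0],
    [0, 0, 0],
    [0, 0, 0],
    [0, 0, 0],
    [0, 0, 0],
    [0, 0, 0]
  ],
  "travel": [
    [0, 1, 0],
    [0, 2.5, 0],
    [0, 4, 0],
    [0, 5.2, 0],
    [0, 5.6, 0],
    [0, 5.9, 0],
    [0, 5.9, 0],
    [0, 5.9, 0]
  ],
  "claw": [1, 1, 1, 1, 1, 1, 1, 1]
}}

```text
clock: 22.35
tcp_pos: [483.8, -78.9, 141.4]
tcp_rot: [[-0.061, 0.001, -0.998], [0.998, -0.0, -0.061], [-0.0, -1.0, -0.001]]
ft_force: [-0.1, 0.3, -1.4]
width: 29.1
```

>>> {"api": "servo_tool", "payload": {
  "dr": [
    [0, 0, 0],
    [0, 0, 0],
    [0, 0, 0],
    [0, 0, 0],
    [0, 0, 0],
    [0, 0, 0],
    [0, 0, 0],
    [0, 0, 0]
  ],
  "travel": [
    [0, 0, 0],
    [0, 0, 0],
    [0, 0, 0],
    [0, 0, 0],
    [0, -1, 0],
    [0, -4, 0],
    [0, -8, 0],
    [0, -11, 0]
  ],
  "claw": [-0.3, -0.3, -0.3, -0.3, -0.3, -0.3, -0.3, -0.3]
}}

```text
clock: 23.02
tcp_pos: [483.6, -79.2, 254.2]
tcp_rot: [[-0.06, 0.002, -0.998], [0.998, 0.0, -0.06], [-0.0, -1.0, -0.002]]
ft_force: [1.1, -0.9, 0.9]
width: 55.5
```

```bash
python3 look.py scene3.png
python3 - <<'E'
from look import *
d=shot('side','side3.png')
c=cv2.resize(d['pixels'][200:440,280:480,::-1],None,fx=2.5,fy=2.5);cv2.imwrite('pics/side3c.png',c)
E
```

```text
t 23.0167 tcp [483.6 -79.2 254.2] yaw 93.46524643484615 w 55.492075710353404 F [ 1.1 -0.9  0.9] j [-23.9  -3.1  29.3 104.2   1.5  78.4  98.5]
green 146 px [255.2 226.6] xy [485.8 -78. ] size [83.9 53.8] ang 3.7036242 z [129.6 134.9]
green 167 px [282.  232.4] xy [481.6  -3.3] size [84.  55.2] ang 3.5399332 z [129.4 134.9]
green 194 px [237.8 259.9] xy [595.2 -71.7] size [83.1 55.6] ang 2.8107195 z [129.8 135.1]
green 207 px [268.5 266.4] xy [590.3   4.2] size [83.  54.3] ang 4.5561166 z [130.1 135.8]
```

View pics/side3c.png

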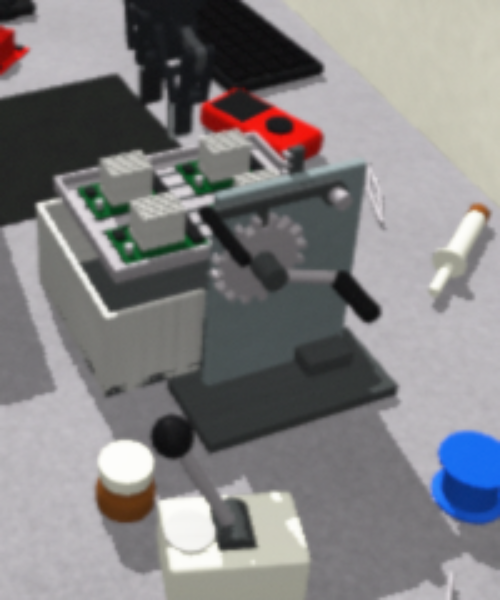

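Four boards lie flat in the basket, heat sinks up: three are visible in the crop and the scene view found all four at z ≈130-135. The mat is empty. The pawl bar is the upper black bar at crop (225,235). The crank handle is the lower right one at (357,297). Next is the pawl.

```bash
echo '[483.5,-79,252,93.5]'>cmd.json; python3 plan.py 488 -150 275 48.5; python3 plan.py 493 -220 275 3.5;python3 plan.py 493 -220 210 3.5
```

```text
dr [0,45.0,0] travel [-7.11,-2.30,-0.02] dist 71
dr [0,45.0,0] travel [-4.91,0.00,-5.01] dist 70
dr [0,0.0,0] travel [0.00,6.50,0.00] dist 0
```

>>> {"api": "servo_tool", "payload": {
  "dr": [
    [0, 5, 0],
    [0, 11, 0],
    [0, 17, 0],
    [0, 23, 0],
    [0, 29, 0],
    [0, 35, 0],
    [0, 41, 0],
    [0, 45, 0]
  ],
  "travel": [
    [0, -1, 0],
    [-1, -2.3, 0],
    [-2, -2.3, 0],
    [-3, -2.3, 0],
    [-4, -2.3, 0],
    [-5, -2.3, 0],
    [-6, -2.3, 0],
    [-7.11, -2.3, 0]
  ],
  "claw": [-0.3, -0.3, -0.3, -0.3, -0.3, -0.3, -0.3, -0.3]
}}

```text
clock: 23.78
tcp_pos: [487.5, -150.2, 274.2]
tcp_rot: [[0.666, 0.0, -0.746], [0.746, 0.0, 0.666], [0.0, -1.0, 0.0]]
ft_force: [0.5, 0.2, 0.2]
width: 55.3
```

>>> {"api": "servo_tool", "payload": {
  "dr": [
    [0, 6, 0],
    [0, 12, 0],
    [0, 18, 0],
    [0, 24, 0],
    [0, 30, 0],
    [0, 36, 0],
    [0, 42, 0],
    [0, 45, 0]
  ],
  "travel": [
    [-0.7, 0, -0.7],
    [-1.4, 0, -1.4],
    [-2.1, 0, -2.1],
    [-2.8, 0, -2.8],
    [-3.5, 0, -3.5],
    [-4.2, 0, -4.2],
    [-4.91, 0, -5],
    [-4.91, 0, -5]
  ],
  "claw": [-0.3, -0.3, -0.3, -0.3, -0.3, -0.3, -0.3, -0.3]
}}

```text
clock: 24.45
tcp_pos: [492.0, -222.3, 274.2]
tcp_rot: [[0.999, -0.0, -0.053], [0.053, -0.001, 0.999], [-0.0, -1.0, -0.001]]
ft_force: [-0.1, 0.0, 0.1]
width: 55.7
```

>>> {"api": "servo_tool", "payload": {
  "dr": [
    [0, 0, 0],
    [0, 0, 0],
    [0, 0, 0],
    [0, 0, 0]
  ],
  "travel": [
    [0, 0, 0],
    [0, 0, 0],
    [0, 0, 0],
    [0, 0, 0]
  ],
  "claw": [-0.3, -0.3, -0.3, -0.3]
}}

```text
clock: 24.78
tcp_pos: [492.6, -219.3, 274.0]
tcp_rot: [[0.998, 0.0, -0.063], [0.063, 0.0, 0.998], [0.0, -1.0, 0.0]]
ft_force: [0.4, -0.5, -0.5]
width: 55.3
```

Run:
```python
from look import *
st();d=shot('wrist','w4.png');w=pts(d);V=d['pixels'].max(-1);z=w[...,2]
m=(z>215)&(z<236)&(V<70)
k,l,s,c=cv2.connectedComponentsWithStats(m.astype(np.uint8))
for i in range(1,k):
    if s[i,4]>60:
        q=w[l==i];r=cv2.minAreaRect(q[:,:2].astype(np.float32));print(s[i],c[i],r,np.percentile(q,[2,98],axis=0).ravel())
```

```text
t 24.7833 tcp [ 492.6 -219.3  274. ] yaw 3.5900396368003915 w 55.31870151473379 F [ 0.4 -0.5 -0.5] j [-14.8   3.6  37.9  96.4  -2.3  80.7  27.1]
[ 308  179   43  128 2509] [319.6 235.7] ((495.6712341308594, -206.55484008789062), (22.86509895324707, 73.76841735839844), 2.9127798080444336) [ 483.5 -238.5  226.7  497.6 -170.5  232.9]
[478 179  50   7 112] [501.7 182.3] ((588.9391479492188, -165.70164489746094), (29.336776733398438, 1.3749185800552368), 3.5919547080993652) [ 574.5 -166.6  216.   602.9 -164.3  230.1]
[381 180  51   4  76] [408.4 181.6] ((535.6607055664062, -168.65719604492188), (27.181739807128906, 0.5033498406410217), 3.996030807495117) [ 522.8 -169.4  217.3  548.3 -167.9  226.8]
```

View pics/w4.png

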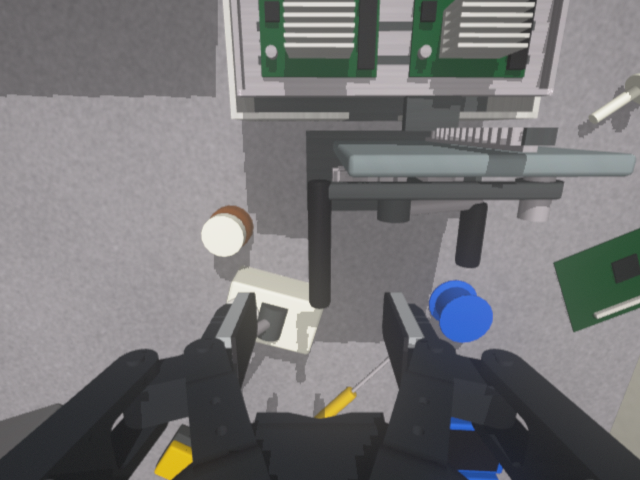

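The wrist view shows the pawl bar running from (318,180) to (320,305), midway between the open fingers at px 240 and 400. Its arm along row 190 is clear of the pads. I'll descend and pinch.

>>> {"api": "servo_tool", "payload": {
  "dr": [
    [0, 0, 0],
    [0, 0, 0],
    [0, 0, 0],
    [0, 0, 0],
    [0, 0, 0],
    [0, 0, 0],
    [0, 0, 0],
    [0, 0, 0]
  ],
  "travel": [
    [0, 1, 0],
    [0, 2.5, 0],
    [0, 4.2, 0],
    [0, 5.5, 0],
    [0, 6.2, 0],
    [0, 6.5, 0],
    [0, 6.5, 0],
    [0, 6.5, 0]
  ],
  "claw": [-0.3, -0.3, -0.3, -0.3, -0.3, -0.3, -0.3, -0.3]
}}

```text
clock: 25.5
tcp_pos: [492.9, -220.0, 209.4]
tcp_rot: [[0.998, 0.001, -0.061], [0.061, -0.0, 0.998], [0.001, -1.0, -0.0]]
ft_force: [0.4, -0.1, -0.0]
width: 55.7
```

>>> {"api": "servo_tool", "payload": {
  "dr": [
    [0, 0, 0],
    [0, 0, 0],
    [0, 0, 0],
    [0, 0, 0],
    [0, 0, 0],
    [0, 0, 0],
    [0, 0, 0],
    [0, 0, 0]
  ],
  "travel": [
    [0, 0, 0],
    [0, 0, 0],
    [0, 0, 0],
    [0, 0, 0],
    [0, 0, 0],
    [0, 0, 0],
    [0, 0, 0],
    [0, 0, 0]
  ],
  "claw": [1, 1, 1, 1, 1, 1, 1, 1]
}}

```text
clock: 26.17
tcp_pos: [492.7, -219.9, 209.6]
tcp_rot: [[0.998, 0.001, -0.061], [0.061, 0.0, 0.998], [0.001, -1.0, -0.0]]
ft_force: [-1.8, 1.1, 5.1]
width: 10.3
```

>>> {"api": "servo_tool", "payload": {
  "dr": [
    [0, 0, 0],
    [0, 0, 0],
    [0, 0, 0],
    [0, 0, 0]
  ],
  "travel": [
    [0, 0, 0],
    [0, -0.3, 0],
    [0, -0.6, 0],
    [0, -0.6, 0]
  ],
  "claw": [1, 1, 1, 1]
}}

```text
clock: 26.5
tcp_pos: [493.0, -219.8, 214.2]
tcp_rot: [[0.998, 0.0, -0.061], [0.061, -0.001, 0.998], [0.0, -1.0, -0.001]]
ft_force: [5.0, -1.2, -6.2]
width: 11.1
```

Run:
```python
from look import *
st();d=shot('wrist','w5.png')
d=shot('side');c=cv2.resize(d['pixels'][180:340,300:460,::-1],None,fx=3.5,fy=3.5);cv2.imwrite('pics/side5.png',c)
```

```text
t 26.5 tcp [ 493.  -219.8  214.2] yaw 3.4998610277631745 w 11.12570382481868 F [ 5.  -1.2 -6.2] j [-14.2   5.7  38.  101.5  -3.6  74.   28.2]
```

View pics/side5.png

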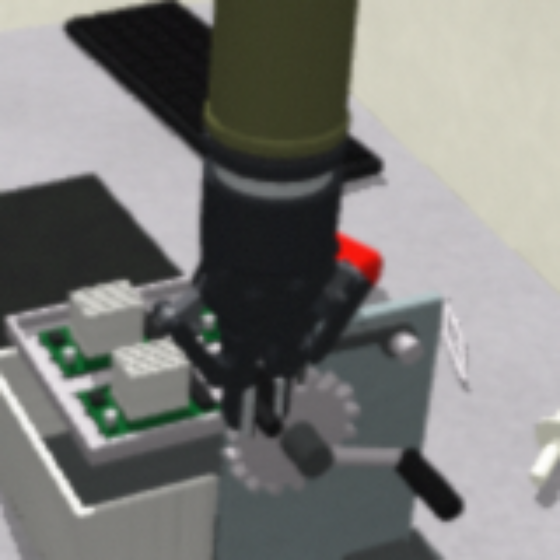

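>>> {"api": "servo_tool", "payload": {
  "dr": [
    [0, 0, 0],
    [0, 0, 0],
    [0, 0, 0],
    [0, 0, 0],
    [0, 0, 0],
    [0, 0, 0],
    [0, 0, 0],
    [0, 0, 0]
  ],
  "travel": [
    [0.1, -0.6, 0],
    [0.25, -1.2, 0],
    [0.45, -1.9, 0],
    [0.65, -2.5, 0],
    [0.85, -3.1, 0],
    [0.9, -3.2, 0],
    [0.9, -3.2, 0],
    [0.9, -3.2, 0]
  ],
  "claw": [1, 1, 1, 1, 1, 1, 1, 1]
}}

```text
clock: 27.27
tcp_pos: [500.6, -219.4, 246.6]
tcp_rot: [[0.998, -0.002, -0.06], [0.06, 0.0, 0.998], [-0.002, -1.0, 0.0]]
ft_force: [-2.8, -1.1, -3.7]
width: 11.2
```

```bash
cat > bk.py <<'E'
from look import *
st();look('scene','s_%d.png'%manip.get_obs()['clock'])
E
python3 bk.py
```

```text
t 27.2667 tcp [ 500.6 -219.4  246.6] yaw 3.464297345512576 w 11.16998690427788 F [-2.8 -1.1 -3.7] j [-14.4   5.7  38.   97.8  -3.5  77.8  27.7]
green 171 px [253.2 227.7] xy [485.7 -79.2] size [84.5 57.7] ang 4.094873 z [126.2 131.4]
green 166 px [281.7 233.4] xy [482.4  -3.2] size [82.8 54.3] ang 3.0550992 z [125.8 132. ]
green 206 px [237.9 261. ] xy [594.9 -71.4] size [87.5 54.7] ang 2.020951 z [125.8 132. ]
green 209 px [268.5 267.5] xy [589.4   3.9] size [85.1 55.4] ang 3.358895 z [126.4 132.5]
```

The basket has started down and the boards are level. I'll hold the pawl.

>>> {"api": "servo_tool", "payload": {
  "dr": [
    [0, 0, 0],
    [0, 0, 0],
    [0, 0, 0],
    [0, 0, 0],
    [0, 0, 0],
    [0, 0, 0],
    [0, 0, 0],
    [0, 0, 0]
  ],
  "travel": [
    [0, 0, 0],
    [0, 0, 0],
    [0, 0, 0],
    [0, 0, 0],
    [0, 0, 0],
    [0, 0, 0],
    [0, 0, 0],
    [0, 0, 0]
  ],
  "claw": [1, 1, 1, 1, 1, 1, 1, 1]
}}

```text
clock: 27.98
tcp_pos: [500.7, -219.4, 246.7]
tcp_rot: [[0.998, -0.002, -0.06], [0.06, 0.0, 0.998], [-0.002, -1.0, 0.0]]
ft_force: [-5.8, -0.7, -3.0]
width: 10.6
```

>>> {"api": "servo_tool", "payload": {
  "dr": [
    [0, 0, 0],
    [0, 0, 0],
    [0, 0, 0],
    [0, 0, 0],
    [0, 0, 0],
    [0, 0, 0],
    [0, 0, 0],
    [0, 0, 0]
  ],
  "travel": [
    [0, 0, 0],
    [0, 0, 0],
    [0, 0, 0],
    [0, 0, 0],
    [0, 0, 0],
    [0, 0, 0],
    [0, 0, 0],
    [0, 0, 0]
  ],
  "claw": [1, 1, 1, 1, 1, 1, 1, 1]
}}

```text
clock: 28.65
tcp_pos: [500.7, -219.4, 246.8]
tcp_rot: [[0.998, -0.002, -0.06], [0.061, 0.0, 0.998], [-0.002, -1.0, 0.0]]
ft_force: [-3.8, -1.5, -2.7]
width: 11.3
```

>>> {"api": "servo_tool", "payload": {
  "dr": [
    [0, 0, 0],
    [0, 0, 0],
    [0, 0, 0],
    [0, 0, 0],
    [0, 0, 0],
    [0, 0, 0],
    [0, 0, 0],
    [0, 0, 0]
  ],
  "travel": [
    [0, 0, 0],
    [0, 0, 0],
    [0, 0, 0],
    [0, 0, 0],
    [0, 0, 0],
    [0, 0, 0],
    [0, 0, 0],
    [0, 0, 0]
  ],
  "claw": [1, 1, 1, 1, 1, 1, 1, 1]
}}

```text
clock: 29.32
tcp_pos: [500.8, -219.3, 246.8]
tcp_rot: [[0.998, -0.002, -0.061], [0.061, 0.0, 0.998], [-0.002, -1.0, 0.0]]
ft_force: [-6.0, -0.1, -3.6]
width: 10.6
```

>>> {"api": "servo_tool", "payload": {
  "dr": [
    [0, 0, 0],
    [0, 0, 0],
    [0, 0, 0],
    [0, 0, 0],
    [0, 0, 0],
    [0, 0, 0],
    [0, 0, 0],
    [0, 0, 0]
  ],
  "travel": [
    [0, 0, 0],
    [0, 0, 0],
    [0, 0, 0],
    [0, 0, 0],
    [0, 0, 0],
    [0, 0, 0],
    [0, 0, 0],
    [0, 0, 0]
  ],
  "claw": [1, 1, 1, 1, 1, 1, 1, 1]
}}

```text
clock: 29.98
tcp_pos: [500.8, -219.4, 246.7]
tcp_rot: [[0.998, -0.002, -0.06], [0.06, 0.0, 0.998], [-0.002, -1.0, 0.0]]
ft_force: [-5.4, -0.5, -3.3]
width: 10.8
```

```bash
python3 bk.py
```

```text
t 29.9833 tcp [ 500.8 -219.4  246.7] yaw 3.4678245244218058 w 10.76456215773486 F [-5.4 -0.5 -3.3] j [-14.4   5.7  38.   97.8  -3.5  77.8  27.7]
green 165 px [254. 233.] xy [487.  -78.2] size [86.4 55.3] ang 2.230826 z [105.  111.6]
green 166 px [281.8 239. ] xy [482.5  -3.4] size [82.5 54.7] ang 4.2960258 z [105.4 111.4]
green 203 px [238.4 266.8] xy [594.2 -71.7] size [84.  56.3] ang 2.5526402 z [105.1 111.3]
green 197 px [269.1 273.1] xy [589.4   3.9] size [85.6 54.4] ang 3.9373443 z [105.5 111.4]
```

>>> {"api": "servo_tool", "payload": {
  "dr": [
    [0, 0, 0],
    [0, 0, 0],
    [0, 0, 0],
    [0, 0, 0],
    [0, 0, 0],
    [0, 0, 0],
    [0, 0, 0],
    [0, 0, 0]
  ],
  "travel": [
    [0, 0, 0],
    [0, 0, 0],
    [0, 0, 0],
    [0, 0, 0],
    [0, 0, 0],
    [0, 0, 0],
    [0, 0, 0],
    [0, 0, 0]
  ],
  "claw": [1, 1, 1, 1, 1, 1, 1, 1]
}}

```text
clock: 30.7
tcp_pos: [500.8, -219.4, 246.8]
tcp_rot: [[0.998, -0.002, -0.061], [0.061, 0.0, 0.998], [-0.002, -1.0, 0.0]]
ft_force: [-4.1, 0.3, -2.2]
width: 10.9
```

>>> {"api": "servo_tool", "payload": {
  "dr": [
    [0, 0, 0],
    [0, 0, 0],
    [0, 0, 0],
    [0, 0, 0],
    [0, 0, 0],
    [0, 0, 0],
    [0, 0, 0],
    [0, 0, 0]
  ],
  "travel": [
    [0, 0, 0],
    [0, 0, 0],
    [0, 0, 0],
    [0, 0, 0],
    [0, 0, 0],
    [0, 0, 0],
    [0, 0, 0],
    [0, 0, 0]
  ],
  "claw": [1, 1, 1, 1, 1, 1, 1, 1]
}}

```text
clock: 31.37
tcp_pos: [500.8, -219.4, 246.8]
tcp_rot: [[0.998, -0.002, -0.06], [0.06, 0.0, 0.998], [-0.002, -1.0, 0.0]]
ft_force: [-5.5, -1.7, -4.0]
width: 10.5
```

>>> {"api": "servo_tool", "payload": {
  "dr": [
    [0, 0, 0],
    [0, 0, 0],
    [0, 0, 0],
    [0, 0, 0],
    [0, 0, 0],
    [0, 0, 0],
    [0, 0, 0],
    [0, 0, 0]
  ],
  "travel": [
    [0, 0, 0],
    [0, 0, 0],
    [0, 0, 0],
    [0, 0, 0],
    [0, 0, 0],
    [0, 0, 0],
    [0, 0, 0],
    [0, 0, 0]
  ],
  "claw": [1, 1, 1, 1, 1, 1, 1, 1]
}}

```text
clock: 32.03
tcp_pos: [500.7, -219.4, 246.8]
tcp_rot: [[0.998, -0.002, -0.06], [0.06, 0.0, 0.998], [-0.002, -1.0, 0.0]]
ft_force: [-5.3, -1.4, -3.3]
width: 10.6
```

>>> {"api": "servo_tool", "payload": {
  "dr": [
    [0, 0, 0],
    [0, 0, 0],
    [0, 0, 0],
    [0, 0, 0],
    [0, 0, 0],
    [0, 0, 0],
    [0, 0, 0],
    [0, 0, 0]
  ],
  "travel": [
    [0, 0, 0],
    [0, 0, 0],
    [0, 0, 0],
    [0, 0, 0],
    [0, 0, 0],
    [0, 0, 0],
    [0, 0, 0],
    [0, 0, 0]
  ],
  "claw": [1, 1, 1, 1, 1, 1, 1, 1]
}}

```text
clock: 32.7
tcp_pos: [500.8, -219.4, 246.8]
tcp_rot: [[0.998, -0.002, -0.06], [0.06, 0.0, 0.998], [-0.002, -1.0, 0.0]]
ft_force: [-5.4, -0.2, -3.4]
width: 10.9
```

```bash
python3 bk.py
```

```text
t 32.7 tcp [ 500.8 -219.4  246.8] yaw 3.467523547897904 w 10.896388033128419 F [-5.4 -0.2 -3.4] j [-14.4   5.7  38.   97.8  -3.5  77.8  27.7]
green 162 px [254.3 238.4] xy [485.3 -78.1] size [83.6 54.6] ang 3.4198194 z [86.3 91.6]
green 163 px [282.4 244.1] xy [482.9  -3.3] size [81.8 55. ] ang 2.209848 z [85.8 91.9]
green 195 px [239.2 271.9] xy [594.6 -72.2] size [84.3 56.4] ang 4.158887 z [86.  92.3]
green 199 px [269.2 278.3] xy [590.3   3.8] size [83.2 54.4] ang 4.144476 z [86.4 92.6]
```

Steady at 7 mm/s, with about 50 mm to go.

>>> {"api": "servo_tool", "payload": {
  "dr": [
    [0, 0, 0],
    [0, 0, 0],
    [0, 0, 0],
    [0, 0, 0],
    [0, 0, 0],
    [0, 0, 0],
    [0, 0, 0],
    [0, 0, 0]
  ],
  "travel": [
    [0, 0, 0],
    [0, 0, 0],
    [0, 0, 0],
    [0, 0, 0],
    [0, 0, 0],
    [0, 0, 0],
    [0, 0, 0],
    [0, 0, 0]
  ],
  "claw": [1, 1, 1, 1, 1, 1, 1, 1]
}}

```text
clock: 33.42
tcp_pos: [500.8, -219.4, 246.8]
tcp_rot: [[0.998, -0.002, -0.06], [0.06, 0.0, 0.998], [-0.002, -1.0, 0.0]]
ft_force: [-4.7, -0.8, -3.1]
width: 10.9
```

>>> {"api": "servo_tool", "payload": {
  "dr": [
    [0, 0, 0],
    [0, 0, 0],
    [0, 0, 0],
    [0, 0, 0],
    [0, 0, 0],
    [0, 0, 0],
    [0, 0, 0],
    [0, 0, 0]
  ],
  "travel": [
    [0, 0, 0],
    [0, 0, 0],
    [0, 0, 0],
    [0, 0, 0],
    [0, 0, 0],
    [0, 0, 0],
    [0, 0, 0],
    [0, 0, 0]
  ],
  "claw": [1, 1, 1, 1, 1, 1, 1, 1]
}}

```text
clock: 34.08
tcp_pos: [500.7, -219.4, 246.8]
tcp_rot: [[0.998, -0.002, -0.06], [0.06, 0.0, 0.998], [-0.002, -1.0, 0.0]]
ft_force: [-5.3, -1.0, -4.1]
width: 10.8
```

>>> {"api": "servo_tool", "payload": {
  "dr": [
    [0, 0, 0],
    [0, 0, 0],
    [0, 0, 0],
    [0, 0, 0],
    [0, 0, 0],
    [0, 0, 0],
    [0, 0, 0],
    [0, 0, 0]
  ],
  "travel": [
    [0, 0, 0],
    [0, 0, 0],
    [0, 0, 0],
    [0, 0, 0],
    [0, 0, 0],
    [0, 0, 0],
    [0, 0, 0],
    [0, 0, 0]
  ],
  "claw": [1, 1, 1, 1, 1, 1, 1, 1]
}}

```text
clock: 34.75
tcp_pos: [500.8, -219.4, 246.8]
tcp_rot: [[0.998, -0.002, -0.061], [0.061, 0.0, 0.998], [-0.002, -1.0, 0.0]]
ft_force: [-4.3, -1.0, -3.7]
width: 10.9
```

>>> {"api": "servo_tool", "payload": {
  "dr": [
    [0, 0, 0],
    [0, 0, 0],
    [0, 0, 0],
    [0, 0, 0],
    [0, 0, 0],
    [0, 0, 0],
    [0, 0, 0],
    [0, 0, 0]
  ],
  "travel": [
    [0, 0, 0],
    [0, 0, 0],
    [0, 0, 0],
    [0, 0, 0],
    [0, 0, 0],
    [0, 0, 0],
    [0, 0, 0],
    [0, 0, 0]
  ],
  "claw": [1, 1, 1, 1, 1, 1, 1, 1]
}}

```text
clock: 35.42
tcp_pos: [500.8, -219.4, 246.8]
tcp_rot: [[0.998, -0.002, -0.06], [0.06, 0.0, 0.998], [-0.002, -1.0, 0.0]]
ft_force: [-5.0, -0.6, -3.8]
width: 11.0
```

>>> {"api": "servo_tool", "payload": {
  "dr": [
    [0, 0, 0],
    [0, 0, 0],
    [0, 0, 0],
    [0, 0, 0],
    [0, 0, 0],
    [0, 0, 0],
    [0, 0, 0],
    [0, 0, 0]
  ],
  "travel": [
    [0, 0, 0],
    [0, 0, 0],
    [0, 0, 0],
    [0, 0, 0],
    [0, 0, 0],
    [0, 0, 0],
    [0, 0, 0],
    [0, 0, 0]
  ],
  "claw": [1, 1, 1, 1, 1, 1, 1, 1]
}}

```text
clock: 36.08
tcp_pos: [500.7, -219.4, 246.8]
tcp_rot: [[0.998, -0.002, -0.06], [0.06, 0.0, 0.998], [-0.002, -1.0, 0.0]]
ft_force: [-5.3, -0.3, -3.4]
width: 11.1
```

>>> {"api": "servo_tool", "payload": {
  "dr": [
    [0, 0, 0],
    [0, 0, 0],
    [0, 0, 0],
    [0, 0, 0],
    [0, 0, 0],
    [0, 0, 0],
    [0, 0, 0],
    [0, 0, 0]
  ],
  "travel": [
    [0, 0, 0],
    [0, 0, 0],
    [0, 0, 0],
    [0, 0, 0],
    [0, 0, 0],
    [0, 0, 0],
    [0, 0, 0],
    [0, 0, 0]
  ],
  "claw": [1, 1, 1, 1, 1, 1, 1, 1]
}}

```text
clock: 36.75
tcp_pos: [500.8, -219.4, 246.8]
tcp_rot: [[0.998, -0.002, -0.06], [0.06, 0.0, 0.998], [-0.002, -1.0, 0.0]]
ft_force: [-5.3, -0.5, -3.3]
width: 10.8
```

```bash
python3 bk.py
```

```text
t 36.75 tcp [ 500.8 -219.4  246.8] yaw 3.466431511447537 w 10.846299309842752 F [-5.3 -0.5 -3.3] j [-14.4   5.7  38.   97.8  -3.5  77.8  27.7]
green 158 px [255.2 245. ] xy [486.8 -78.5] size [82.6 55.6] ang 4.5421844 z [59.8 66.5]
green 151 px [282.5 251.1] xy [480.2  -3.8] size [86.2 53.8] ang 3.9056907 z [59.9 65.7]
green 190 px [240.8 278.2] xy [596. -72.] size [83.8 55.7] ang 3.3230274 z [59.7 65.9]
green 182 px [269.5 284.7] xy [589.    3.4] size [86.7 54. ] ang 3.59913 z [59.6 66.3]
```

>>> {"api": "servo_tool", "payload": {
  "dr": [
    [0, 0, 0],
    [0, 0, 0],
    [0, 0, 0],
    [0, 0, 0],
    [0, 0, 0],
    [0, 0, 0],
    [0, 0, 0],
    [0, 0, 0]
  ],
  "travel": [
    [0, 0, 0],
    [0, 0, 0],
    [0, 0, 0],
    [0, 0, 0],
    [0, 0, 0],
    [0, 0, 0],
    [0, 0, 0],
    [0, 0, 0]
  ],
  "claw": [1, 1, 1, 1, 1, 1, 1, 1]
}}

```text
clock: 37.47
tcp_pos: [500.7, -219.4, 246.8]
tcp_rot: [[0.998, -0.002, -0.06], [0.06, 0.0, 0.998], [-0.002, -1.0, 0.0]]
ft_force: [-5.4, -0.8, -2.2]
width: 10.7
```

>>> {"api": "servo_tool", "payload": {
  "dr": [
    [0, 0, 0],
    [0, 0, 0],
    [0, 0, 0],
    [0, 0, 0],
    [0, 0, 0],
    [0, 0, 0],
    [0, 0, 0],
    [0, 0, 0]
  ],
  "travel": [
    [0, 0, 0],
    [0, 0, 0],
    [0, 0, 0],
    [0, 0, 0],
    [0, 0, 0],
    [0, 0, 0],
    [0, 0, 0],
    [0, 0, 0]
  ],
  "claw": [1, 1, 1, 1, 1, 1, 1, 1]
}}

```text
clock: 38.13
tcp_pos: [500.8, -219.4, 246.8]
tcp_rot: [[0.998, -0.002, -0.06], [0.06, 0.0, 0.998], [-0.002, -1.0, 0.0]]
ft_force: [-5.1, -0.3, -3.5]
width: 11.0
```

>>> {"api": "servo_tool", "payload": {
  "dr": [
    [0, 0, 0],
    [0, 0, 0],
    [0, 0, 0],
    [0, 0, 0],
    [0, 0, 0],
    [0, 0, 0],
    [0, 0, 0],
    [0, 0, 0]
  ],
  "travel": [
    [0, 0, 0],
    [0, 0, 0],
    [0, 0, 0],
    [0, 0, 0],
    [0, 0, 0],
    [0, 0, 0],
    [0, 0, 0],
    [0, 0, 0]
  ],
  "claw": [1, 1, 1, 1, 1, 1, 1, 1]
}}

```text
clock: 38.8
tcp_pos: [500.7, -219.4, 246.8]
tcp_rot: [[0.998, -0.002, -0.06], [0.06, 0.0, 0.998], [-0.002, -1.0, 0.0]]
ft_force: [-5.4, -0.3, -3.2]
width: 10.6
```

>>> {"api": "servo_tool", "payload": {
  "dr": [
    [0, 0, 0],
    [0, 0, 0],
    [0, 0, 0],
    [0, 0, 0],
    [0, 0, 0],
    [0, 0, 0],
    [0, 0, 0],
    [0, 0, 0]
  ],
  "travel": [
    [0, 0, 0],
    [0, 0, 0],
    [0, 0, 0],
    [0, 0, 0],
    [0, 0, 0],
    [0, 0, 0],
    [0, 0, 0],
    [0, 0, 0]
  ],
  "claw": [1, 1, 1, 1, 1, 1, 1, 1]
}}

```text
clock: 39.47
tcp_pos: [500.8, -219.3, 246.8]
tcp_rot: [[0.998, -0.002, -0.061], [0.061, 0.0, 0.998], [-0.002, -1.0, 0.0]]
ft_force: [-5.0, -0.6, -3.0]
width: 10.8
```

>>> {"api": "servo_tool", "payload": {
  "dr": [
    [0, 0, 0],
    [0, 0, 0],
    [0, 0, 0],
    [0, 0, 0],
    [0, 0, 0],
    [0, 0, 0],
    [0, 0, 0],
    [0, 0, 0]
  ],
  "travel": [
    [0, 0, 0],
    [0, 0, 0],
    [0, 0, 0],
    [0, 0, 0],
    [0, 0, 0],
    [0, 0, 0],
    [0, 0, 0],
    [0, 0, 0]
  ],
  "claw": [1, 1, 1, 1, 1, 1, 1, 1]
}}

```text
clock: 40.13
tcp_pos: [500.8, -219.4, 246.8]
tcp_rot: [[0.998, -0.002, -0.06], [0.06, 0.0, 0.998], [-0.002, -1.0, 0.0]]
ft_force: [-6.1, -0.0, -2.8]
width: 10.7
```

>>> {"api": "servo_tool", "payload": {
  "dr": [
    [0, 0, 0],
    [0, 0, 0],
    [0, 0, 0],
    [0, 0, 0],
    [0, 0, 0],
    [0, 0, 0],
    [0, 0, 0],
    [0, 0, 0]
  ],
  "travel": [
    [0, 0, 0],
    [0, 0, 0],
    [0, 0, 0],
    [0, 0, 0],
    [0, 0, 0],
    [0, 0, 0],
    [0, 0, 0],
    [0, 0, 0]
  ],
  "claw": [1, 1, 1, 1, 1, 1, 1, 1]
}}

```text
clock: 40.8
tcp_pos: [500.8, -219.4, 246.8]
tcp_rot: [[0.998, -0.002, -0.06], [0.06, 0.0, 0.998], [-0.002, -1.0, 0.0]]
ft_force: [-5.4, -1.0, -3.6]
width: 10.7
```

>>> {"api": "servo_tool", "payload": {
  "dr": [
    [0, 0, 0],
    [0, 0, 0],
    [0, 0, 0],
    [0, 0, 0],
    [0, 0, 0],
    [0, 0, 0],
    [0, 0, 0],
    [0, 0, 0]
  ],
  "travel": [
    [0, 0, 0],
    [0, 0, 0],
    [0, 0, 0],
    [0, 0, 0],
    [0, 0, 0],
    [0, 0, 0],
    [0, 0, 0],
    [0, 0, 0]
  ],
  "claw": [1, 1, 1, 1, 1, 1, 1, 1]
}}

```text
clock: 41.47
tcp_pos: [500.8, -219.4, 246.8]
tcp_rot: [[0.998, -0.002, -0.06], [0.06, 0.0, 0.998], [-0.002, -1.0, 0.0]]
ft_force: [-5.8, -0.8, -2.9]
width: 10.5
```

```bash
python3 bk.py
```

```text
t 41.4667 tcp [ 500.8 -219.4  246.8] yaw 3.4655501131120907 w 10.470805065354863 F [-5.8 -0.8 -2.9] j [-14.4   5.7  38.   97.8  -3.5  77.8  27.7]
green 158 px [255.8 251. ] xy [485.8 -78.1] size [83.3 53.7] ang 2.593693 z [37.1 43.6]
green 154 px [282.6 256.8] xy [480.9  -3.8] size [85.6 53.7] ang 3.5791273 z [36.7 43. ]
green 141 px [243.8 281. ] xy [587.8 -72.4] size [72.9 56.2] ang 1.9972595 z [37.5 45. ]
green 139 px [272.5 287.4] xy [582.6   3.4] size [74.6 52.8] ang 1.6136634 z [37.7 45.2]
```

>>> {"api": "servo_tool", "payload": {
  "dr": [
    [0, 0, 0],
    [0, 0, 0],
    [0, 0, 0],
    [0, 0, 0],
    [0, 0, 0],
    [0, 0, 0],
    [0, 0, 0],
    [0, 0, 0]
  ],
  "travel": [
    [0, 0, 0],
    [0, 0, 0],
    [0, 0, 0],
    [0, 0, 0],
    [0, 0, 0],
    [0, 0, 0],
    [0, 0, 0],
    [0, 0, 0]
  ],
  "claw": [1, 1, 1, 1, 1, 1, 1, 1]
}}

```text
clock: 42.18
tcp_pos: [500.8, -219.4, 246.8]
tcp_rot: [[0.998, -0.002, -0.06], [0.06, 0.0, 0.998], [-0.002, -1.0, 0.0]]
ft_force: [-5.2, -1.2, -2.6]
width: 10.8
```

>>> {"api": "servo_tool", "payload": {
  "dr": [
    [0, 0, 0],
    [0, 0, 0],
    [0, 0, 0],
    [0, 0, 0],
    [0, 0, 0],
    [0, 0, 0],
    [0, 0, 0],
    [0, 0, 0]
  ],
  "travel": [
    [0, 0, 0],
    [0, 0, 0],
    [0, 0, 0],
    [0, 0, 0],
    [0, 0, 0],
    [0, 0, 0],
    [0, 0, 0],
    [0, 0, 0]
  ],
  "claw": [1, 1, 1, 1, 1, 1, 1, 1]
}}

```text
clock: 42.85
tcp_pos: [500.8, -219.4, 246.8]
tcp_rot: [[0.998, -0.002, -0.06], [0.06, 0.0, 0.998], [-0.002, -1.0, 0.0]]
ft_force: [-6.1, -0.7, -2.9]
width: 10.6
```

```bash
python3 bk.py
```

```text
t 42.85 tcp [ 500.8 -219.4  246.8] yaw 3.466075420863029 w 10.624777902897232 F [-6.1 -0.7 -2.9] j [-14.4   5.7  38.   97.8  -3.5  77.8  27.7]
green 158 px [255.7 251. ] xy [486.3 -78.3] size [85.6 55. ] ang 2.5595746 z [37.3 43.4]
green 155 px [282.8 256.7] xy [481.   -3.2] size [84.8 52.3] ang 3.8939495 z [36.9 43.2]
green 144 px [243.7 281. ] xy [588.7 -71.8] size [73.4 55.5] ang 2.6312664 z [37.4 44.5]
green 139 px [272.7 287.4] xy [582.7   2.7] size [75.1 54.3] ang 4.5833807 z [37.4 44.8]
```

The basket sits at the bottom stop: board tops read about 37 and two frames 1.4 s apart agree. I'll lower the bar, let go and rise.

>>> {"api": "servo_tool", "payload": {
  "dr": [
    [0, 0, 0],
    [0, 0, 0],
    [0, 0, 0],
    [0, 0, 0],
    [0, 0, 0],
    [0, 0, 0],
    [0, 0, 0],
    [0, 0, 0]
  ],
  "travel": [
    [-0.2, 0.6, 0],
    [-0.45, 1.3, 0],
    [-0.65, 2, 0],
    [-0.85, 2.7, 0],
    [-0.95, 3.2, 0],
    [-1, 3.6, 0],
    [-1, 3.6, 0],
    [-1, 3.6, 0]
  ],
  "claw": [1, 1, 1, 1, 1, -0.3, -0.3, -0.3]
}}

```text
clock: 43.57
tcp_pos: [492.6, -219.5, 211.3]
tcp_rot: [[0.998, 0.002, -0.061], [0.061, -0.0, 0.998], [0.002, -1.0, -0.0]]
ft_force: [-0.4, -0.5, 0.8]
width: 46.5
```

>>> {"api": "servo_tool", "payload": {
  "dr": [
    [0, 0, 0],
    [0, 0, 0],
    [0, 0, 0],
    [0, 0, 0],
    [0, 0, 0],
    [0, 0, 0],
    [0, 0, 0],
    [0, 0, 0]
  ],
  "travel": [
    [0, 0, 0],
    [0, 0, 0],
    [0, 0, 0],
    [0, 0, 0],
    [0, -1, 0],
    [0, -3, 0],
    [0, -6, 0],
    [0, -9, 0]
  ],
  "claw": [-0.3, -0.3, -0.3, -0.3, -0.3, -0.3, -0.3, -0.3]
}}

```text
clock: 44.23
tcp_pos: [491.1, -219.8, 302.3]
tcp_rot: [[0.998, -0.001, -0.061], [0.061, 0.0, 0.998], [-0.001, -1.0, 0.0]]
ft_force: [0.4, 1.3, 0.9]
width: 55.5
```

```bash
python3 bk.py
python3 - <<'E'
from look import *
d=shot('wrist');w=pts(d);V=d['pixels'].max(-1);z=w[...,2];x=w[...,0];y=w[...,1]
m=(V<70)&(x>475)&(x<515)&(y>-245)&(y<-190)&(z>190)&(z<280)
q=w[m];print('bar',m.sum(),np.percentile(q,[5,50,95],axis=0))
d=shot('side');w=pts(d);V=d['pixels'].max(-1);z=w[...,2];x=w[...,0];y=w[...,1]
m=(V<50)&(x>330)&(x<460)&(y>-420)&(y<-300)&(z>140)&(z<185);q=w[m];print('knob side',m.sum(),np.percentile(q,[2,50,98],axis=0))
E
```

```text
t 44.2333 tcp [ 491.1 -219.8  302.3] yaw 3.4751614417466636 w 55.50875236513327 F [0.4 1.3 0.9] j [-15.    2.9  38.   93.9  -1.8  83.9  26.6]
green 156 px [255.6 251. ] xy [487.  -79.1] size [81.1 57.1] ang 4.260292 z [37.4 43.4]
green 155 px [282.8 256.7] xy [480.9  -3.3] size [84.3 52.9] ang 3.07123 z [37.2 43.2]
green 143 px [244. 281.] xy [585.7 -71. ] size [74.8 54. ] ang 1.5395441 z [37.2 44.4]
green 136 px [272.9 287.3] xy [584.4   2.7] size [72.3 55.1] ang 4.4479074 z [37.5 44.8]
bar 1428 [[ 485.2 -240.4  227.8]
 [ 491.2 -215.   231. ]
 [ 496.9 -192.3  232.6]]
knob side 216 [[ 378.6 -362.8  157.7]
 [ 389.9 -355.2  172.1]
 [ 405.  -342.6  179.6]]
```

The pawl bar is back down: its top is at 231.5, so its centre is about 225. Next is the lever: knob at about (394,-346,163), pushing along timer +x (about -12.7°) with closed fingers.

```bash
echo '[492,-220,302,3.5]'>cmd.json; python3 plan.py 420 -278 270 40.5; python3 plan.py 350 -336 220 77.3; python3 plan.py 350 -336 152 77.3 ; python3 plan.py 469.4 -362.5 152 77.3
```

```text
dr [0,-37.0,0] travel [-7.54,3.20,-5.35] dist 92
dr [0,-36.8,0] travel [-9.09,5.00,0.14] dist 91
dr [0,0.0,0] travel [0.00,6.80,0.00] dist 0
dr [0,0.0,0] travel [0.04,0.00,-12.23] dist 122
```

>>> {"api": "servo_tool", "payload": {
  "dr": [
    [0, -4, 0],
    [0, -9, 0],
    [0, -14, 0],
    [0, -20, 0],
    [0, -26, 0],
    [0, -32, 0],
    [0, -37, 0],
    [0, -37, 0]
  ],
  "travel": [
    [-0.5, 0, -0.4],
    [-1.5, 0, -1.1],
    [-2.8, 0, -2],
    [-4.2, 1, -3],
    [-5.5, 2, -3.9],
    [-6.6, 2.8, -4.7],
    [-7.54, 3.2, -5.35],
    [-7.54, 3.2, -5.35]
  ],
  "claw": [1, 1, 1, 1, 1, 1, 1, 1]
}}

```text
clock: 45.05
tcp_pos: [416.7, -279.4, 267.7]
tcp_rot: [[0.762, -0.003, -0.648], [0.648, 0.001, 0.762], [-0.001, -1.0, 0.002]]
ft_force: [-1.2, -0.7, 0.1]
width: 0.1
```

>>> {"api": "servo_tool", "payload": {
  "dr": [
    [0, -4, 0],
    [0, -10, 0],
    [0, -16, 0],
    [0, -22, 0],
    [0, -28, 0],
    [0, -33, 0],
    [0, -36.8, 0],
    [0, -36.8, 0]
  ],
  "travel": [
    [-1, 0.3, 0],
    [-2.5, 1, 0],
    [-4, 2, 0],
    [-5.5, 3, 0],
    [-7, 4, 0.1],
    [-8.2, 4.6, 0.1],
    [-9.09, 5, 0.14],
    [-9.09, 5, 0.14]
  ],
  "claw": [1, 1, 1, 1, 1, 1, 1, 1]
}}

```text
clock: 45.72
tcp_pos: [348.1, -336.4, 218.3]
tcp_rot: [[0.223, -0.001, -0.975], [0.975, 0.001, 0.223], [0.0, -1.0, 0.002]]
ft_force: [0.1, -0.3, 0.3]
width: 0.4
```

>>> {"api": "servo_tool", "payload": {
  "dr": [
    [0, 0, 0],
    [0, 0, 0],
    [0, 0, 0],
    [0, 0, 0],
    [0, 0, 0],
    [0, 0, 0],
    [0, 0, 0],
    [0, 0, 0]
  ],
  "travel": [
    [0, 1, 0],
    [0, 2.5, 0],
    [0, 4, 0],
    [0, 5.5, 0],
    [0, 6.4, 0],
    [0, 6.8, 0],
    [0, 6.8, 0],
    [0, 6.8, 0]
  ],
  "claw": [1, 1, 1, 1, 1, 1, 1, 1]
}}

```text
clock: 46.38
tcp_pos: [350.1, -335.8, 151.3]
tcp_rot: [[0.22, 0.0, -0.975], [0.975, -0.0, 0.22], [-0.0, -1.0, -0.0]]
ft_force: [-0.5, 0.0, 0.9]
width: -0.3
```

Run:
```python
from look import *
st();d=shot('wrist','w6.png');w=pts(d);V=d['pixels'].max(-1);z=w[...,2];x=w[...,0];y=w[...,1]
m=(V<60)&(x>375)&(x<430)&(y>-400)&(y<-310)&(z>150)&(z<185);q=w[m];print(m.sum(),np.percentile(q,[2,50,98],axis=0) if m.any() else '')
```

```text
t 46.3833 tcp [ 350.1 -335.8  151.3] yaw 77.26624624045576 w -0.25444042471332207 F [-0.5  0.   0.9] j [ -7.4   0.5  48.9 113.3  -0.4  66.3 119. ]
415 [[ 377.5 -347.2  167.4]
 [ 381.3 -343.8  174.1]
 [ 385.7 -341.4  177.8]]
```

View pics/w6.png

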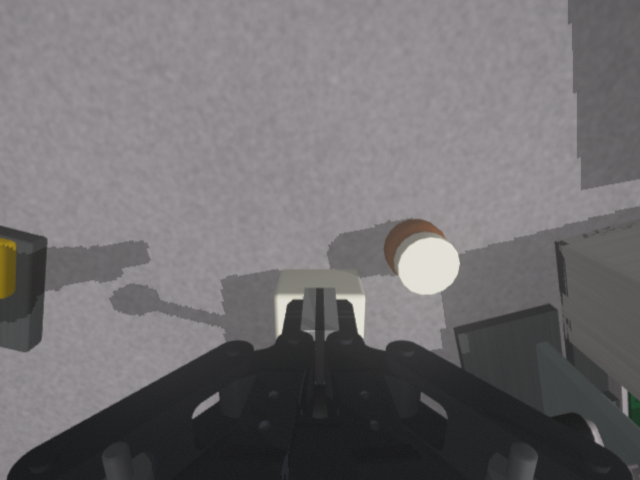

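The view shows the closed fingers lined up behind the timer at (320,290), hiding the knob. The jar at (425,260) is clear. I'll push gently.

>>> {"api": "servo_tool", "payload": {
  "dr": [
    [0, 0, 0],
    [0, 0, 0],
    [0, 0, 0],
    [0, 0, 0],
    [0, 0, 0],
    [0, 0, 0],
    [0, 0, 0],
    [0, 0, 0]
  ],
  "travel": [
    [0, 0, -0.5],
    [0, 0, -1.2],
    [0, 0, -2],
    [0, 0, -3.1],
    [0, 0, -4.3],
    [0, 0, -5.5],
    [0, 0, -6.7],
    [0, 0, -7.9]
  ],
  "claw": [1, 1, 1, 1, 1, 1, 1, 1]
}}

```text
clock: 47.1
tcp_pos: [426.9, -353.5, 151.0]
tcp_rot: [[0.22, -0.002, -0.975], [0.975, 0.0, 0.22], [-0.0, -1.0, 0.002]]
ft_force: [-2.8, 0.1, 3.2]
width: -0.4
```

>>> {"api": "servo_tool", "payload": {
  "dr": [
    [0, 0, 0],
    [0, 0, 0],
    [0, 0, 0],
    [0, 0, 0],
    [0, 0, 0],
    [0, 0, 0],
    [0, 0, 0],
    [0, 0, 0]
  ],
  "travel": [
    [0, 0, -1],
    [0, 0, -2],
    [0, 0, -2.9],
    [0, 0, -3.5],
    [0, 0, -4],
    [0, 0, -4.3],
    [0, 0, -4.3],
    [0, 0, -4.3]
  ],
  "claw": [1, 1, 1, 1, 1, 1, 1, 1]
}}

```text
clock: 47.77
tcp_pos: [468.2, -362.1, 150.7]
tcp_rot: [[0.22, -0.001, -0.975], [0.975, 0.001, 0.22], [0.001, -1.0, 0.001]]
ft_force: [-3.8, 1.6, -4.3]
width: 0.3
```

Run:
```python
from look import *
st();d=shot('side');c=cv2.resize(d['pixels'][280:460,280:480,::-1],None,fx=3,fy=3);cv2.imwrite('pics/side6.png',c)
w=pts(d);V=d['pixels'].max(-1);z=w[...,2];x=w[...,0];y=w[...,1]
m=(V<60)&(x>470)&(x<530)&(y>-410)&(y<-310)&(z>140)&(z<185);q=w[m];print(m.sum(),np.percentile(q,[2,50,98],axis=0) if m.any() else '')
```

```text
t 47.7667 tcp [ 468.2 -362.1  150.7] yaw 77.28908858024212 w 0.3450824483927777 F [-3.8  1.6 -4.3] j [ -3.7  18.3  46.7  99.  -14.2  68.9 124. ]
147 [[ 471.3 -385.8  156.8]
 [ 488.7 -380.3  170.1]
 [ 503.9 -371.7  177.8]]
```

View pics/side6.png

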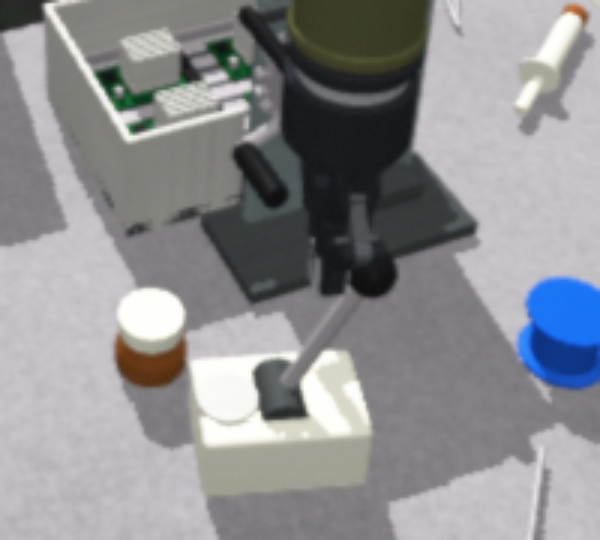

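The lever leans fully towards +x with the knob at crop (373,272), and the force is still about 4 N. I'll push on in small steps until the stop shows in the force.

>>> {"api": "servo_tool", "payload": {
  "dr": [
    [0, 0, 0],
    [0, 0, 0],
    [0, 0, 0],
    [0, 0, 0]
  ],
  "travel": [
    [0, 0, -0.15],
    [0, 0, -0.3],
    [0, 0, -0.3],
    [0, 0, -0.3]
  ],
  "claw": [1, 1, 1, 1]
}}

```text
clock: 48.15
tcp_pos: [469.8, -362.8, 150.9]
tcp_rot: [[0.221, -0.002, -0.975], [0.975, 0.002, 0.221], [0.002, -1.0, 0.003]]
ft_force: [-7.6, 3.4, -2.2]
width: 0.1
```

>>> {"api": "servo_tool", "payload": {
  "dr": [
    [0, 0, 0],
    [0, 0, 0],
    [0, 0, 0],
    [0, 0, 0]
  ],
  "travel": [
    [0, 0, -0.15],
    [0, 0, -0.3],
    [0, 0, -0.3],
    [0, 0, -0.3]
  ],
  "claw": [1, 1, 1, 1]
}}

```text
clock: 48.48
tcp_pos: [470.0, -362.8, 150.8]
tcp_rot: [[0.222, -0.007, -0.975], [0.975, 0.005, 0.222], [0.003, -1.0, 0.008]]
ft_force: [-14.2, 6.4, 3.6]
width: 0.3
```

The stop is reached: force rose to 15 N with no further motion. I'll retreat quickly so the lever returns by itself.

>>> {"api": "servo_tool", "payload": {
  "dr": [
    [0, 0, 0],
    [0, 0, 0],
    [0, 0, 0],
    [0, 0, 0],
    [0, 0, 0],
    [0, 0, 0],
    [0, 0, 0],
    [0, 0, 0]
  ],
  "travel": [
    [0, 0, 4],
    [0, 0, 8],
    [0, 0, 12],
    [0, 0, 13],
    [0, -2, 13],
    [0, -5, 13],
    [0, -9, 13],
    [0, -13, 13]
  ],
  "claw": [1, 1, 1, 1, 1, 1, 1, 1]
}}

```text
clock: 49.15
tcp_pos: [348.6, -335.9, 284.1]
tcp_rot: [[0.221, 0.006, -0.975], [0.975, -0.001, 0.221], [0.001, -1.0, -0.007]]
ft_force: [0.7, -0.6, -0.4]
width: -0.2
```

>>> {"api": "servo_tool", "payload": {
  "dr": [
    [0, 0, 0],
    [0, 0, 0],
    [0, 0, 0],
    [0, 0, 0],
    [0, 0, 0],
    [0, 0, 0],
    [0, 0, 0],
    [0, 0, 0]
  ],
  "travel": [
    [0, -2, 0],
    [0, -4, 0],
    [0, -5, 0],
    [0, -5, 0],
    [0, -5, 0],
    [0, -5, 0],
    [0, -5, 0],
    [0, -5, 0]
  ],
  "claw": [1, 1, 1, 1, 1, 1, 1, 1]
}}

```text
clock: 49.82
tcp_pos: [347.2, -335.1, 329.8]
tcp_rot: [[0.22, -0.002, -0.975], [0.975, 0.001, 0.22], [0.0, -1.0, 0.002]]
ft_force: [-0.1, -0.4, 0.3]
width: -0.1
```

Run:
```python
from look import *
st();look('scene','scene7.png');d=shot('side','side7.png')
w=pts(d);V=d['pixels'].max(-1);z=w[...,2];x=w[...,0];y=w[...,1]
m=(V<50)&(x>330)&(x<530)&(y>-420)&(y<-300)&(z>140)&(z<185);q=w[m];print('knob side',m.sum(),np.percentile(q,[2,50,98],axis=0))
```

```text
t 49.8167 tcp [ 347.2 -335.1  329.8] yaw 77.28019568544312 w -0.11043634429383548 F [-0.1 -0.4  0.3] j [-10.3  -8.1  46.6  98.    5.9  87.7 113. ]
green 157 px [255.7 250.9] xy [486.6 -78.7] size [82.3 55.9] ang 4.092778 z [37.  43.5]
green 157 px [282.7 256.8] xy [481.5  -3.4] size [85.8 53. ] ang 4.523186 z [37.1 43.9]
green 144 px [243.9 281. ] xy [587.5 -71.6] size [72.6 54.1] ang 2.7214527 z [37.9 44.2]
green 105 px [276.7 286.7] xy [585.2  23.7] size [24.2 74.9] ang 166.82454 z [37.8 44.7]
knob side 212 [[ 378.8 -362.5  157.2]
 [ 390.  -354.8  171.6]
 [ 404.9 -343.4  179.5]]
```

View pics/side7.png

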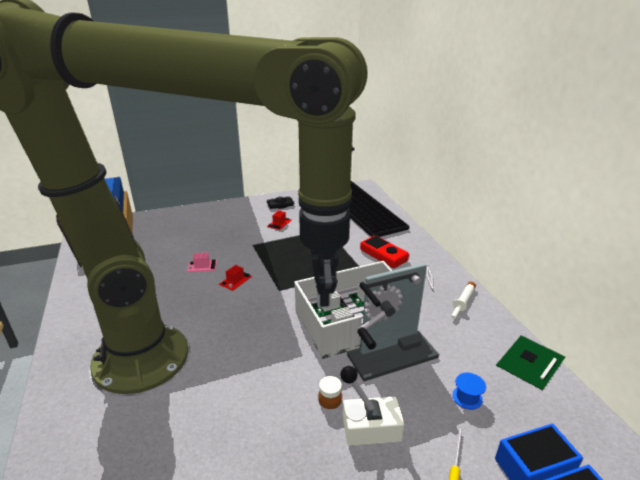

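View pics/scene7.png

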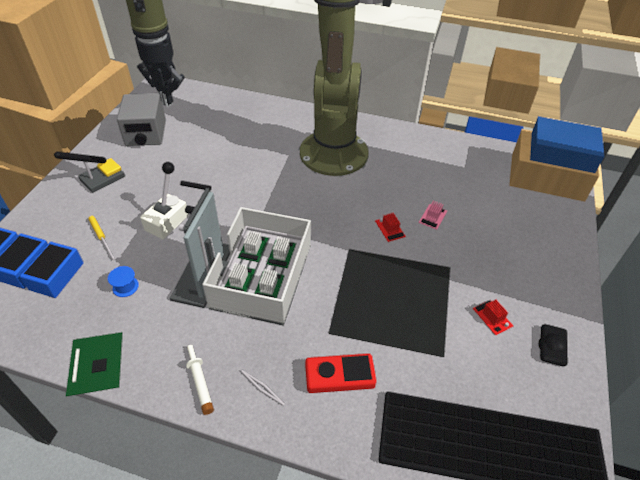

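The scene view shows the basket down with four boards at (250-285,240-280). The lever is back at rest at (168,168), the pawl bar is down, and the spool, meter and jar are in place. One green patch read smaller than before, so I'll check that board's sink up close.

Run:
```python
from look import *
d=dict(np.load('last_scene.npz'));w=pts(d);z=w[...,2]
m=(z>68)&(z<86)&(w[...,0]>430)&(w[...,0]<650)&(w[...,1]>-110)&(w[...,1]<35)&(d['pixels'].min(-1)>110)
m=cv2.morphologyEx(m.astype(np.uint8),cv2.MORPH_CLOSE,np.ones((3,3)))
k,l,s,c=cv2.connectedComponentsWithStats(m)
for i in range(1,k):
    if s[i,4]>40: print(s[i,4],c[i],np.median(w[l==i],0),np.percentile(w[l==i][:,2],[5,95]))
cv2.imwrite('pics/crop8.png',cv2.resize(d['pixels'][195:330,195:325,::-1],None,fx=4.4,fy=4.4,interpolation=cv2.INTER_CUBIC))
```

```text
194 [252.5 238.2] [nan nan nan] [nan nan]
194 [281.1 244.1] [nan nan nan] [nan nan]
214 [237.7 270.9] [593.4 -73.1  74.2] [66.7 79.7]
218 [268.2 277.4] [588.3   3.1  73.8] [62.3 79.1]
```

View pics/crop8.png

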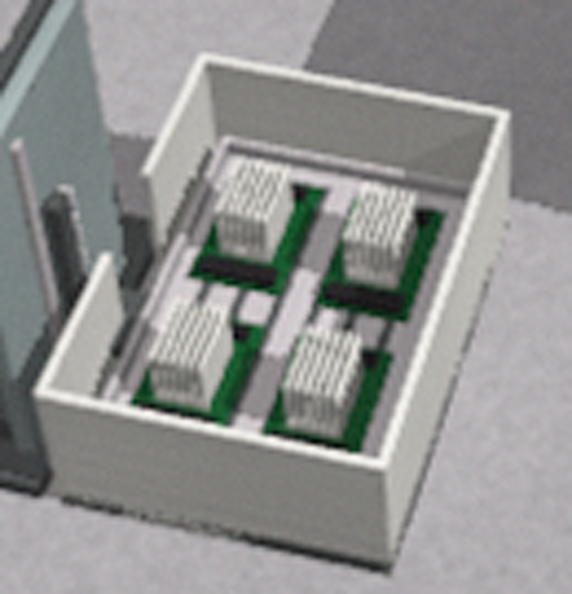

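The crop shows all four boards flat and separate in the lowered basket, heat sinks up. The odd patch was only the mask splitting one board. I'm handing in.

```bash
python3 -c "
from workcell import manip
print(manip.close_job())"
```

```text
the job is handed in; nothing more can be done
None
```

The job is done and handed in at about 50 s on the robot's clock, with the gripper touching nothing.

- **Boards:** All four boards from the mat are in the basket, flat, separate and heat sinks up. One was knocked aside mid-run; I found it again and picked it from its new place.
- **Winch:** I pinched the pawl bar, raised it on its arc to about 0.3 rad and held it while the basket came down by itself at about 7 mm/s. At the bottom it stayed still across two frames 1.4 s apart. I then lowered the bar and let go, and it reads its rest height of 225 mm.
- **Timer lever:** I pushed it to its stop, where the force rose to 15 N with no further movement. After I backed off it returned to rest, with the knob where it was before.
- **Left alone:** In the last views the spool, multimeter, jar and the red and pink look-alikes stand where they were.

**Checks that disagreed:**
- The pinched pawl bar read about 11 mm wide instead of 13 mm, but the hold never slipped.
- In the last colour check one board's green patch split. An enlarged crop showed that board lying flat like the others.
- The sink-height check gave no height for the two boards nearest the robot, because those pixels had no depth reading. For those two, the board surface at about 37–44 mm and the crop show them flat.

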